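# Load sleeve blanks on a latched bench carriage

## Robot

A 6-joint arm with a two-finger parallel gripper is mounted at the origin on the work surface. World frame = base frame: x ahead of the robot, y to its left, z up, the work surface at z = 0. Lengths are in m, angles in rad, forces in N, time in s.
With the tool pointing down it reaches from about 0.25 to 0.775 m from the base axis. Payload 4 kg.
Tool frame: the origin (TCP) lies at the very end of the fingers, on their centre line; the grasp point (between the pads) lies 19 mm behind it; z points along the fingers, y is the line along which they close (so a half turn about z gives the same grasp; the last joint's range is limited). The gripper opens to 94 mm and grips with 3 to 60 N. Pads are 16 mm wide; open, the fingers measure 119 mm over their backs; the gripper's body (75 mm by 177 mm) begins 78 mm behind the grasp point.
Start: joints at [1.079, 0.087, 1.371, -0, 1.684, -0.103], TCP at [0.209, 0.509, 0.206] pointing down, gripper open.
Joint ranges: [-3.1, 3.1], [-0.76, 2.03], [0.27, 2.55], [-1.08, 4.22], [0.17, 2.65], [-2.57, 2.57]. Speed limits (rad/s): [2.79, 2.79, 3.14, 3.14, 3.14, 3.14].

## Interface

Orientations are given as a rotation vector (axis times angle).
In Python, from bench import * gives the robot as it stands.
- The arm moves only by the tool arm_command, never from a script. Its argument "commands" is one flat list of numbers, 7 for each row, row after row: the shift along the tool's x, y, z in cm, then the turn, a rotation vector about the tool's x, y, z in degrees, then the opening in per cent of the stroke, from 0 (shut) to 100 (fully open). A call has 1 to 5 rows; each row is the pose to reach, as a shift and turn from the pose commanded when the call began, along the tool's axes at that moment; what a row does not reach only later rows make up. A row lasts 1/8 s, in which the tool goes at most 62.5 mm and 10.7 degrees, less where a joint would pass 70% of its speed; a pose out of reach is approached as far as the arm can. A call with a gripper value outside its range is refused whole. The fingers move at their own pace and stop on an object; the grip force is fixed at half the most. Time passes only in rows, so rows that repeat a pose let the fingers close. It gives the time, the measured TCP pose, the force, the opening and the grip force at its end, in the units of the state.
- observe(): the state, without advancing time (a new reading comes with each control period).
- get_image(name): name is "side" or "top" or "wrist"; returns a dict with "img" (400x640x3 uint8, red, green, blue), "K" (3x3 intrinsics, pixels), "extrinsics" (4x4, takes a point from camera to world coordinates); the wrist camera has in their place "tool_from_camera" (4x4, takes a point from camera to tool coordinates, whose origin is the TCP and whose axes are the flange's). Camera axes: x right, y up, looking along -z (the intrinsics and any distortion apply to the point x, -y, -z); pixel columns grow to the right and rows downward; lengths in m; the calibration is good to about 2 mm. The wrist camera is an equidistant fisheye: a pixel r from the principal point sees the ray r / f radians off the axis. A picture is of the moment at which its call begins: read the wrist's pose just before it. There is no depth.
- hand_in(): hands the job in; it is judged then, once.
The state is a dict: "time_s": time; "joint_positions": joint angles; "joint_velocities": joint speeds; "joint_torque": joint torques, N m; "tool_pos": TCP position; "tcp_rot": TCP orientation; "force": force on the tool from outside, world axes, zero at the start; "wrist_torque": the same for the moment, N m; "gripper_width": finger opening in m; "gripper_force": force on a finger pad.
Only numpy, scipy, OpenCV 4.12 (cv2) and the standard library are available. Lean on these libraries where they do the work, as an engineer would, in place of code of your own. Each camera call takes 0.05 s, during which the arm holds its last target. There are 200 camera calls.

## Task

Press the hidden latch of the bench unit by pushing the pusher rod down through the narrow slot in its roof, so that the carriage springs out. Push every brass sleeve on the bench fully home onto a spigot of the carriage, one to a spigot, wide sleeves on the wide spigots and thin ones on the thin, and when all are on push the carriage in until the latch holds it shut. Leave the rod upright, fully down in its stand, and do not disturb the bowl, jar and hammer.

Things in the scene. Friction and masses are not known exactly. Their poses are not given: they have to be found in the camera images.
- unit: the bench unit, fixed: a low grey box 150 mm deep (x), 330 mm wide (y), 80 mm high, open at the front below its roof; origin at the centre of its underside on the bench; its front faces its own -x, towards the robot, and the carriage comes out that way. Its turn about z varies.
- slot (a point): centre of the mouth of the slot in the unit's roof, on the roof's top surface 80 mm above the bench: an opening 32 mm along the unit's x by 14 mm along its y, with a flat steel surround, near the front left corner. The roof is 8 mm thick and the space below is open down to the latch tab. Axes as the unit's.
- latch (a joint): how far the hidden latch tab is pressed down, m: 0 up (a spring of about 3 N holds it up), 0.012 fully down (about 7 N). Beyond about 0.007 it lets the carriage go; it springs up again when the rod is lifted.
- latch_pad (a point): top centre of the brass latch tab's pad (36 mm by 20 mm, flat), straight below the slot, 50 mm below the roof's top when up; moves down with the tab.
- carriage (a joint): how far the sprung carriage is out of the unit, m: 0 fully in, about 0.001 to 0.003 when latched, 0.095 fully out. A spring pushes it out with about 5 N when in and 3.7 N when out, so it stays out against its stop. Pushed in all the way (about 10 N where it rides over the tab, 35 to 20 mm from home) it latches by itself; if it is not latched it springs out again.
- push_plate (a point): front face of the carriage's upright black push plate, 80 mm above the bench: 30 mm wide (y), 8 mm thick, its top 92 mm above the bench (12 mm over the roof), at the right-hand (-y) end of the carriage's low black front bar (320 mm wide, 4 to 24 mm high, flush with the plate). Push it towards the unit's +x to shut the carriage; shut, the plate stands against the unit's front.
- wide_spigot_1 (a point): centre of the foot of a wide spigot: a round steel post 25 mm in diameter and 30 mm tall (the top 7 mm tapers to 17 mm) on the carriage floor, pointing up; this point is on the carriage floor, 16 mm above the bench. The five spigots stand in one row across the carriage 39 to 48 mm apart, 43 mm behind the carriage's front face. Axes parallel to the unit's (x towards the back of the unit, y to its left as seen from the robot, z up).
- wide_spigot_2 (a point): centre of the foot of a wide spigot: a round steel post 25 mm in diameter and 30 mm tall (the top 7 mm tapers to 17 mm) on the carriage floor, pointing up; this point is on the carriage floor, 16 mm above the bench. The five spigots stand in one row across the carriage 39 to 48 mm apart, 43 mm behind the carriage's front face. Axes parallel to the unit's (x towards the back of the unit, y to its left as seen from the robot, z up).
- wide_spigot_3 (a point): centre of the foot of a wide spigot: a round steel post 25 mm in diameter and 30 mm tall (the top 7 mm tapers to 17 mm) on the carriage floor, pointing up; this point is on the carriage floor, 16 mm above the bench. The five spigots stand in one row across the carriage 39 to 48 mm apart, 43 mm behind the carriage's front face. Axes parallel to the unit's (x towards the back of the unit, y to its left as seen from the robot, z up).
- thin_spigot_1 (a point): centre of the foot of a thin spigot: a round steel post 15 mm in diameter and 30 mm tall (the top 7 mm tapers to 7 mm) on the carriage floor, pointing up; this point is on the carriage floor, 16 mm above the bench. The five spigots stand in one row across the carriage 39 to 48 mm apart, 43 mm behind the carriage's front face. Axes parallel to the unit's (x towards the back of the unit, y to its left as seen from the robot, z up).
- thin_spigot_2 (a point): centre of the foot of a thin spigot: a round steel post 15 mm in diameter and 30 mm tall (the top 7 mm tapers to 7 mm) on the carriage floor, pointing up; this point is on the carriage floor, 16 mm above the bench. The five spigots stand in one row across the carriage 39 to 48 mm apart, 43 mm behind the carriage's front face. Axes parallel to the unit's (x towards the back of the unit, y to its left as seen from the robot, z up).
- wide_sleeve_1_mid (a point): centre (half-way up, on the axis) of a plain brass sleeve, the wide kind: an open tube 42 mm outside, bore 28 mm, 42 mm tall, about 270 g, standing on end on the bench (so 21 mm up); z is its axis, both ends alike. May be absent.
- wide_sleeve_3_mid (a point): centre (half-way up, on the axis) of a plain brass sleeve, the wide kind: an open tube 42 mm outside, bore 28 mm, 42 mm tall, about 270 g, standing on end on the bench (so 21 mm up); z is its axis, both ends alike. May be absent.
- wide_sleeve_2_mid (a point): centre (half-way up, on the axis) of a plain brass sleeve, the wide kind: an open tube 42 mm outside, bore 28 mm, 42 mm tall, about 270 g, standing on end on the bench (so 21 mm up); z is its axis, both ends alike. May be absent.
- thin_sleeve_1_mid (a point): centre (half-way up, on the axis) of a plain brass sleeve, the thin kind: an open tube 30 mm outside, bore 18 mm, 42 mm tall, about 160 g, standing on end on the bench (so 21 mm up); z is its axis, both ends alike. May be absent.
- thin_sleeve_2_mid (a point): centre (half-way up, on the axis) of a plain brass sleeve, the thin kind: an open tube 30 mm outside, bore 18 mm, 42 mm tall, about 160 g, standing on end on the bench (so 21 mm up); z is its axis, both ends alike. May be absent.
- rod_grip (a point): centre of the pusher rod's handle: a square pale wooden handle 20 by 20 mm, 56 mm tall, sides along its x and y; below it runs a straight steel shaft 8 mm in diameter, 70 mm long, in line with the handle (z up along the rod). About 70 g.
- rod_tip (a point): lower end of the pusher rod's steel shaft, 98 mm below the handle's centre.
- stand_hole (a point): centre of the mouth of the hole in the rod's stand, a fixed dark wooden block 60 by 60 mm and 75 mm tall; the point is on its top face. The hole is 14 mm square and goes right through, sides along the stand's x and y. With the rod fully down its handle's lower end rests on the block's top, so the handle's centre is 28 mm above this point.
- bowl: bystander: white ceramic bowl, 90 mm across, 45 mm high; origin under its centre.
- jar: bystander: amber glass jar with a steel lid, 56 mm across, 85 mm high; origin under its centre.
- hammer: bystander: hammer with a wooden handle, 240 mm long, lying on the bench along its x.
There are look-alikes about, which are no part of the job. Leave any pink or red look-alike of the part that bears wide_sleeve_1_mid alone.

How it is judged:
On the way, in this order (a step that is already met when the one before it is completed fails the run):
1. the latch tab is pressed down by the rod pushed through the slot (value of joint latch above 0.005 m and horizontal distance between rod_tip and slot below 0.02 m and z of rod_tip in the frame of slot below -0.045 m), for 0.02 s.
2. the carriage has sprung fully out (value of joint carriage above 0.088 m), for 0.1 s.
3. every sleeve is fully home on a spigot of its own width, with the carriage out (((horizontal distance between wide_sleeve_1_mid and wide_spigot_1 below 0.004 m and z of wide_sleeve_1_mid in the frame of wide_spigot_1 between 0.018 and 0.024 m) or (horizontal distance between wide_sleeve_1_mid and wide_spigot_2 below 0.004 m and z of wide_sleeve_1_mid in the frame of wide_spigot_2 between 0.018 and 0.024 m) or (horizontal distance between wide_sleeve_1_mid and wide_spigot_3 below 0.004 m and z of wide_sleeve_1_mid in the frame of wide_spigot_3 between 0.018 and 0.024 m)) and ((horizontal distance between wide_sleeve_2_mid and wide_spigot_1 below 0.004 m and z of wide_sleeve_2_mid in the frame of wide_spigot_1 between 0.018 and 0.024 m) or (horizontal distance between wide_sleeve_2_mid and wide_spigot_2 below 0.004 m and z of wide_sleeve_2_mid in the frame of wide_spigot_2 between 0.018 and 0.024 m) or (horizontal distance between wide_sleeve_2_mid and wide_spigot_3 below 0.004 m and z of wide_sleeve_2_mid in the frame of wide_spigot_3 between 0.018 and 0.024 m)) and ((horizontal distance between wide_sleeve_3_mid and wide_spigot_1 below 0.004 m and z of wide_sleeve_3_mid in the frame of wide_spigot_1 between 0.018 and 0.024 m) or (horizontal distance between wide_sleeve_3_mid and wide_spigot_2 below 0.004 m and z of wide_sleeve_3_mid in the frame of wide_spigot_2 between 0.018 and 0.024 m) or (horizontal distance between wide_sleeve_3_mid and wide_spigot_3 below 0.004 m and z of wide_sleeve_3_mid in the frame of wide_spigot_3 between 0.018 and 0.024 m)) and ((horizontal distance between thin_sleeve_1_mid and thin_spigot_1 below 0.004 m and z of thin_sleeve_1_mid in the frame of thin_spigot_1 between 0.018 and 0.024 m) or (horizontal distance between thin_sleeve_1_mid and thin_spigot_2 below 0.004 m and z of thin_sleeve_1_mid in the frame of thin_spigot_2 between 0.018 and 0.024 m)) and ((horizontal distance between thin_sleeve_2_mid and thin_spigot_1 below 0.004 m and z of thin_sleeve_2_mid in the frame of thin_spigot_1 between 0.018 and 0.024 m) or (horizontal distance between thin_sleeve_2_mid and thin_spigot_2 below 0.004 m and z of thin_sleeve_2_mid in the frame of thin_spigot_2 between 0.018 and 0.024 m)) and value of joint carriage above 0.08 m), for 0.2 s.
At the end, for the whole second after the job is handed in: Every sleeve present is on a spigot of its own width, within 4 mm of the spigot's axis and fully home (within 3 mm), the carriage is latched in (less than 8 mm out), and the rod stands upright in its stand, fully down within 4 mm (((horizontal distance between wide_sleeve_1_mid and wide_spigot_1 below 0.004 m and z of wide_sleeve_1_mid in the frame of wide_spigot_1 between 0.018 and 0.024 m) or (horizontal distance between wide_sleeve_1_mid and wide_spigot_2 below 0.004 m and z of wide_sleeve_1_mid in the frame of wide_spigot_2 between 0.018 and 0.024 m) or (horizontal distance between wide_sleeve_1_mid and wide_spigot_3 below 0.004 m and z of wide_sleeve_1_mid in the frame of wide_spigot_3 between 0.018 and 0.024 m)) and ((horizontal distance between wide_sleeve_2_mid and wide_spigot_1 below 0.004 m and z of wide_sleeve_2_mid in the frame of wide_spigot_1 between 0.018 and 0.024 m) or (horizontal distance between wide_sleeve_2_mid and wide_spigot_2 below 0.004 m and z of wide_sleeve_2_mid in the frame of wide_spigot_2 between 0.018 and 0.024 m) or (horizontal distance between wide_sleeve_2_mid and wide_spigot_3 below 0.004 m and z of wide_sleeve_2_mid in the frame of wide_spigot_3 between 0.018 and 0.024 m)) and ((horizontal distance between wide_sleeve_3_mid and wide_spigot_1 below 0.004 m and z of wide_sleeve_3_mid in the frame of wide_spigot_1 between 0.018 and 0.024 m) or (horizontal distance between wide_sleeve_3_mid and wide_spigot_2 below 0.004 m and z of wide_sleeve_3_mid in the frame of wide_spigot_2 between 0.018 and 0.024 m) or (horizontal distance between wide_sleeve_3_mid and wide_spigot_3 below 0.004 m and z of wide_sleeve_3_mid in the frame of wide_spigot_3 between 0.018 and 0.024 m)) and ((horizontal distance between thin_sleeve_1_mid and thin_spigot_1 below 0.004 m and z of thin_sleeve_1_mid in the frame of thin_spigot_1 between 0.018 and 0.024 m) or (horizontal distance between thin_sleeve_1_mid and thin_spigot_2 below 0.004 m and z of thin_sleeve_1_mid in the frame of thin_spigot_2 between 0.018 and 0.024 m)) and ((horizontal distance between thin_sleeve_2_mid and thin_spigot_1 below 0.004 m and z of thin_sleeve_2_mid in the frame of thin_spigot_1 between 0.018 and 0.024 m) or (horizontal distance between thin_sleeve_2_mid and thin_spigot_2 below 0.004 m and z of thin_sleeve_2_mid in the frame of thin_spigot_2 between 0.018 and 0.024 m)) and value of joint carriage below 0.008 m and horizontal distance between rod_grip and stand_hole below 0.006 m and z of rod_grip in the frame of stand_hole between 0.024 and 0.032 m and angle between rod_grip's own z axis and vertical below 0.1 rad); the robot touches nothing.
It fails at once if the bowl is pushed more than 25 mm (distance of bowl from where it was at the start of the episode above 0.025 m).
It fails at once if the jar is pushed more than 25 mm (distance of jar from where it was at the start of the episode above 0.025 m).
It fails at once if the hammer is pushed more than 25 mm (distance of hammer from where it was at the start of the episode above 0.025 m).
Of wide_sleeve_1, wide_sleeve_2, wide_sleeve_3, thin_sleeve_1, thin_sleeve_2 only 3 to 5 are there at a start; the rules pass over those that are not, and their reading is None.
At some moment in a run one of wide_sleeve_1, wide_sleeve_2, wide_sleeve_3 may be knocked a few centimetres aside while the robot is not near it.
It also fails if it takes over 210 s, if anything falls off the work surface, if the arm or the gripper's body presses on something with over 40 N, if the wrist force passes 120 N, or if a joint passes its speed limit or range.

## Working session

There is one attempt and no reset: what is moved stays moved. The work goes in short steps, Python scripts to look and compute and a tool call to move; the robot and the scene stay as the last step left them, time stands still between calls to the robot, and variables do not carry over. Pictures are saved under pics/ and viewed, at most 14 in all, crops included, and the job is handed in when it is done.

Besides the shell and the picture viewer there is one more tool, called by a JSON object that holds its "api" and its "payload", one argument or row to a line. arm_command: Moves the arm, as the interface text tells. Its arguments: {"type":"object","properties":{"commands":{"type":"array"}},"required":["commands"]}

```bash
ls; mkdir -p pics; python3 - <<'E'
from bench import *
import cv2
print(observe())
for n in ("top","side","wrist"):
    d=get_image(n); cv2.imwrite(f"pics/{n}0.png",d["img"][:,:,::-1]); print(n,{k:v.tolist() for k,v in d.items() if k!="img"})
E
```

```text
pics
{'time_s': 0.0, 'joint_positions': array([ 1.07890232e+00,  8.79592442e-02,  1.37225999e+00, -1.60155739e-05,
        1.68361330e+00, -1.03093953e-01]), 'joint_velocities': array([ 9.61530837e-04, -1.89827329e-04, -2.15462688e-04,  1.97390041e-04,
        1.18470934e-03,  7.93946341e-05]), 'joint_torque': array([ 1.17098803e-04, -3.40183282e+01, -3.02428794e+01,  7.17988866e-02,
        3.31077143e-02, -1.78168771e-04]), 'tool_pos': array([0.20823349, 0.50845154, 0.20429897]), 'tcp_rot': array([-0.60676478, -3.08178523,  0.0033705 ]), 'force': array([-0.36375182,  1.49484203, -0.07877527]), 'wrist_torque': array([ 0.00795909, -0.05678424, -0.0374827 ]), 'gripper_force': 0.0, 'gripper_width': 0.09381039796613724}
top {'K': [[513.4510825993196, 0.0, 323.12835233011106], [0.0, 513.4510825993196, 204.7964756915621], [0.0, 0.0, 1.0]], 'extrinsics': [[-0.013603399148813153, 0.9972213461223528, -0.07324298170828433, 0.412576008482309], [-0.9995910016259598, -0.015405334033744299, -0.024093674516742134, -0.01728549165980599], [-0.025155059133462963, 0.07288526957644297, 0.99702304912111
[... 198 characters left out ...]
16231, 0.19355280517439702, -0.2652448921702702, 0.18194231965656257], [-0.3274367695765869, 0.4948228570036866, -0.8049444093326932, -1.0196014187089688], [-0.024550013086462975, 0.8471644774161811, 0.5307632664961127, 0.7454910516991288], [0.0, 0.0, 0.0, 1.0]]}
wrist {'K': [[309.70691628693146, 0.0, 318.64370209232857], [0.0, 309.70691628693146, 201.97963702453407], [0.0, 0.0, 1.0]], 'tool_from_camera': [[-0.00012048325159371525, 0.9660725565338482, 0.25827079005559006, 0.07471484359819018], [0.9999998021100891, -4.307774729271779e-05, 0.0006276337218510124, -0.0005599231808194327], [0.0006174654380625589, 0.25827081456575823, -0.96607236016769, -0.1785116274032608], [0.0, 0.0, 0.0, 1.0]]}
```

View pics/top0.png

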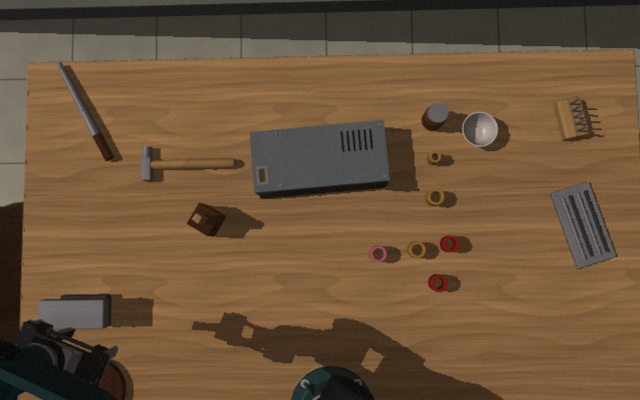

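View pics/side0.png

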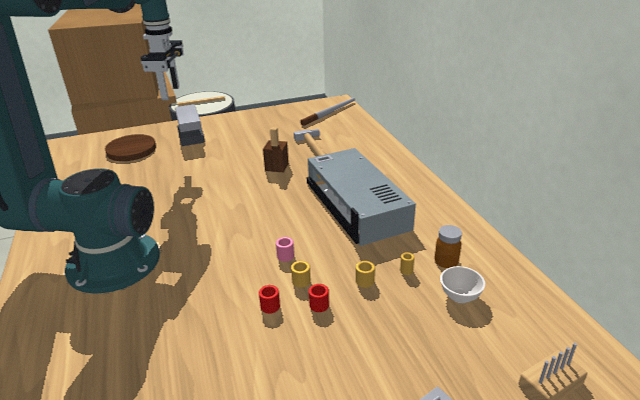

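The top view shows the unit at about (320,158) and its slot at (262,175). The rod and stand are at (207,219), with the hammer at (190,164), jar at (435,117) and bowl at (480,129). Brass sleeves: wide at (417,250), wide at (435,198) and thin at (434,158). Look-alikes to leave alone: pink (378,254), red (450,243) and red (438,283). I'll get coarse positions next, then a close check.

```bash
cat > h.py <<'E'
from bench import *
import numpy as np, cv2
from scipy.spatial.transform import Rotation as R
def ray(n,d,uv,pose=None):
    K=d["K"]; x=(uv[0]-K[0,2])/K[0,0]; y=(uv[1]-K[1,2])/K[1,1]
    if n=="wrist":
        r=np.hypot(x,y); s=np.sin(r)/r if r>1e-9 else 1
        v=np.array([x*s,-y*s,-np.cos(r)]); T=pose@d["tool_from_camera"]
    else: v=np.array([x,-y,-1.]); T=d["extrinsics"]
    return T[:3,3],T[:3,:3]@v
def onz(n,d,uv,z,pose=None):
    o,v=ray(n,d,uv,pose); return o+v*(z-o[2])/v[2]
def proj(n,d,p,pose=None):
    T=d["extrinsics"] if n!="wrist" else pose@d["tool_from_camera"]
    q=T[:3,:3].T@(np.asarray(p)-T[:3,3]); K=d["K"]
    x,y,z=q[0],-q[1],-q[2]
    if n=="wrist":
        r=np.hypot(x,y); th=np.arctan2(r,z); x,y,z=x/r*th,y/r*th,1
    return np.array([K[0,0]*x/z+K[0,2],K[1,1]*y/z+K[1,2]])
def pose(s=None):
    s=s or observe(); T=np.eye(4); T[:3,:3]=R.from_rotvec(s["tcp_rot"]).as_matrix(); T[:3,3]=s["tool_pos"]; return T
def snap(n,name=None):
    P=pose(); d=get_image(n)
    if name: cv2.imwrite(f"pics/{name}.png",d["img"][:,:,::-1])
    return d,P
def blobs(d,lo,hi,amin=20):
    h=cv2.cvtColor(d["img"],cv2.COLOR_RGB2HSV); m=cv2.inRange(h,lo,hi)
    n,l,s,c=cv2.connectedComponentsWithStats(m)
    return m,[(s[i],c[i]) for i in range(1,n) if s[i][4]>=amin]
def goto(p,yaw):
    """shift (cm) & turn (deg) in tool axes to reach TCP p, pointing down with tool y axis along world angle yaw (deg)"""
    P=pose(); y=np.array([np.cos(np.radians(yaw)),np.sin(np.radians(yaw)),0]); z=np.array([0,0,-1.]); x=np.cross(y,z)
    best=None
    for s in (1,-1):
        D=np.stack([s*x,s*y,z],1); rv=R.from_matrix(P[:3,:3].T@D).as_rotvec(degrees=True)
        if best is None or np.linalg.norm(rv)<np.linalg.norm(best): best=rv
    t=P[:3,:3].T@(np.asarray(p)-P[:3,3])*100
    print("shift cm",t.round(2),"turn",best.round(2))
E
python3 - <<'E'
from h import *
d={"img":cv2.imread("pics/top0.png")[:,:,::-1]}
t=get_image("top"); 
for nm,uv,z in [("wA",(417,250),.042),("wB",(435,198),.042),("thin",(434,158),.042),("slot",(262,175),.08),("uFL",(256,194),.08),("uFR",(388,182),.08),("uBL",(250,131),.08),("uBR",(385,121),.08),("stand",(207,213),.075),("jar",(436,112),.085)]:
    print(nm,onz("top",t,uv,z).round(4))
print(pose().round(3))
c=t["img"]; a=cv2.resize(c[110:250,180:280],None,fx=4,fy=4,interpolation=cv2.INTER_CUBIC)
b=cv2.resize(c[140:280,360:460],None,fx=4,fy=4,interpolation=cv2.INTER_CUBIC)
cv2.imwrite("pics/crop.png",np.hstack([a,b])[:,:,::-1])
E
```

```text
wA [ 0.391  -0.2163  0.042 ]
wB [ 0.5189 -0.2642  0.042 ]
thin [ 0.6191 -0.2647  0.042 ]
slot [0.5785 0.1605 0.08  ]
uFL [0.5323 0.1754 0.08  ]
uFR [ 0.5563 -0.145   0.08  ]
uBL [0.6877 0.1895 0.08  ]
uBR [ 0.7061 -0.1411  0.08  ]
stand [0.4882 0.2962 0.075 ]
jar [ 0.7246 -0.2645  0.085 ]
[[-0.925  0.379 -0.001  0.208]
 [ 0.379  0.925 -0.001  0.509]
 [ 0.    -0.001 -1.     0.205]
 [ 0.     0.     0.     1.   ]]
```

View pics/crop.png

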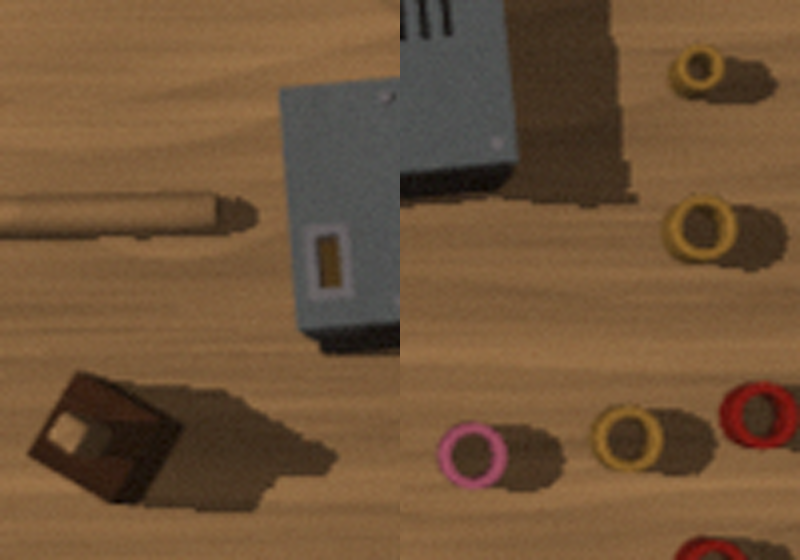

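The crop confirms brass rings: thin at (434,158), wide at (435,198) and (417,250). The pink and red ones next to them are the look-alikes. The slot is at about (262,175), with its long side along the unit's x. I'll move to a close view over the stand.

```bash
python3 - <<'E'
from h import *
t=get_image("top")
print(onz("top",t,(197.5,218),.131))
goto([.47,.27,.25],55.5)
E
```

```text
[0.47344726 0.30431378 0.131     ]
shift cm [-33.26 -12.18  -4.5 ] turn [-0.05 -0.   12.23]
```

{"api": "arm_command", "payload": {
  "commands": [-33.2,-12.2,-4.5,0,0,12.2,100,-33.2,-12.2,-4.5,0,0,12.2,100,-33.2,-12.2,-4.5,0,0,12.2,100,-33.2,-12.2,-4.5,0,0,12.2,100,-33.2,-12.2,-4.5,0,0,12.2,100]
}}

```text
time_s: 0.88
tool_pos: [0.4384, 0.2982, 0.2452]
tcp_rot: [0.931, 3.0, 0.001]
force: [0.4, 0.9, 0.4]
gripper_width: 0.0943
gripper_force: 0.0
```

{"api": "arm_command", "payload": {
  "commands": [0,0,0,0,0,0,100,0,0,0,0,0,0,100]
}}

```text
time_s: 1.12
tool_pos: [0.437, 0.2998, 0.2446]
tcp_rot: [-0.932, -2.999, -0.0]
force: [-0.3, -0.1, -0.4]
gripper_width: 0.094
gripper_force: 0.0
```

```bash
python3 - <<'E'
from h import *
d,P=snap("wrist","w1"); print(P.round(4)); np.save("w1.npy",P)
E
```

```text
[[-8.241e-01  5.665e-01 -1.000e-03  4.370e-01]
 [ 5.665e-01  8.241e-01  3.000e-04  2.998e-01]
 [ 1.000e-03 -3.000e-04 -1.000e+00  2.446e-01]
 [ 0.000e+00  0.000e+00  0.000e+00  1.000e+00]]
```

View pics/w1.png

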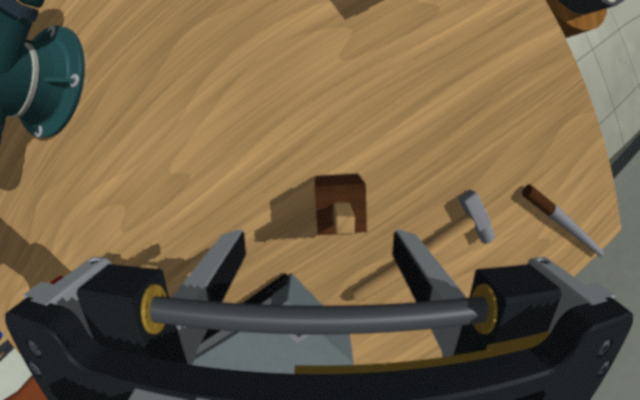

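The wrist view shows the stand at (341,205) and the pale handle at (345,218), square to the tool. I'll zoom in for the handle top.

```bash
python3 - <<'E'
import cv2
i=cv2.imread("pics/w1.png")[165:245,290:390]
cv2.imwrite("pics/w1c.png",cv2.resize(i,None,fx=7,fy=7,interpolation=cv2.INTER_CUBIC))
E
```

```text
(no output)
```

View pics/w1c.png

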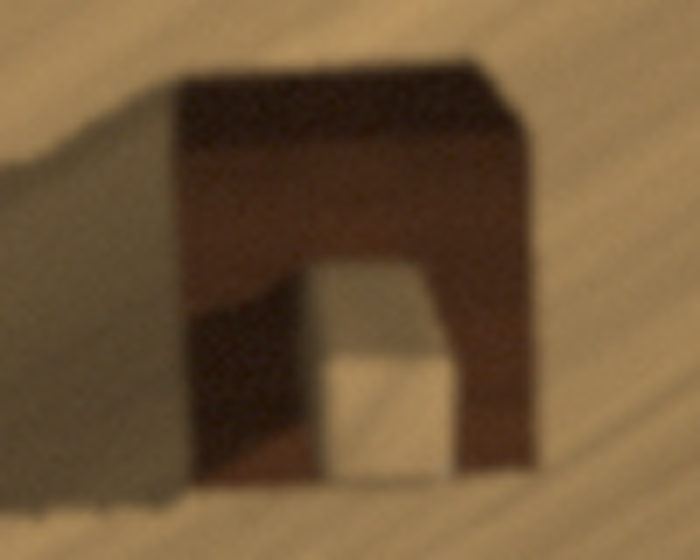

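```bash
python3 - <<'E'
from h import *
d,P=snap("wrist")
f=lambda c,z:np.array([onz("wrist",d,(np.array(u)+.5)/7-.5+[290,165],z,P) for u in c])
for c,z in [([(325,357),(452,357),(455,478),(330,482)],.131),([(180,148),(525,133),(538,470),(190,485)],.075)]:
    q=f(c,z); e=np.diff(np.vstack([q,q[:1]]),axis=0)
    print(q.mean(0).round(4),np.linalg.norm(e,axis=1).round(4),np.degrees(np.arctan2(e[:,1],e[:,0])).round(1))
E
```

```text
[0.4732 0.3067 0.131 ] [0.0181 0.0184 0.0181 0.0189] [  55.4  -31.1 -122.8  148.7]
[0.4733 0.3059 0.075 ] [0.057  0.0593 0.0601 0.059 ] [  58.3  -29.9 -122.1  147.1]
```

```bash
python3 - <<'E'
from h import *
goto([.4733,.3062,.16],57.5)
goto([.4733,.3062,.087],57.5)
E
```

```text
shift cm [-2.76  2.56  8.46] turn [-0.02 -0.04 -1.87]
shift cm [-2.76  2.56 15.76] turn [-0.02 -0.04 -1.87]
```

{"api": "arm_command", "payload": {
  "commands": [-2.8,2.6,4,0,0,-1.9,100,-2.8,2.6,8,0,0,-1.9,100,-2.8,2.6,12,0,0,-1.9,100,-2.8,2.6,15.6,0,0,-1.9,100,-2.8,2.6,15.6,0,0,-1.9,100]
}}

```text
time_s: 1.85
tool_pos: [0.4714, 0.3054, 0.0853]
tcp_rot: [-0.875, -3.011, 0.008]
force: [0.3, -0.5, 0.5]
gripper_width: 0.0944
gripper_force: 0.0
```

```bash
python3 - <<'E'
from h import *
goto([.4733,.3062,.087],57.5)
E
```

```text
shift cm [-0.11  0.17 -0.18] turn [-0.39 -0.25  0.08]
```

{"api": "arm_command", "payload": {
  "commands": [-0.1,0.2,-0.2,0,0,0,0,-0.1,0.2,-0.2,0,0,0,0,-0.1,0.2,-0.2,0,0,0,0,-0.1,0.2,-0.2,0,0,0,0,-0.1,0.2,-0.2,0,0,0,0]
}}

```text
time_s: 2.48
tool_pos: [0.477, 0.3064, 0.0911]
tcp_rot: [0.881, 3.015, 0.0]
force: [-0.4, 0.2, -0.3]
gripper_width: 0.0475
gripper_force: 0.0
```

{"api": "arm_command", "payload": {
  "commands": [0,0,0,0,0,0,0,0,0,0,0,0,0,0,0,0,0,0,0,0,0]
}}

```text
time_s: 2.85
tool_pos: [0.4769, 0.3063, 0.0908]
tcp_rot: [-0.881, -3.015, 0.0]
force: [0.2, 0.3, -0.3]
gripper_width: 0.0198
gripper_force: 30.0
```

The handle is gripped at 19.8 mm. I'll lift it clear and look at the slot from close by.

{"api": "arm_command", "payload": {
  "commands": [0,0,-4,0,0,0,0,0,0,-8,0,0,0,0,0,0,-11.7,0,0,0,0,0,0,-11.7,0,0,0,0,0,0,-11.7,0,0,0,0]
}}

```text
time_s: 3.48
tool_pos: [0.4764, 0.3062, 0.2063]
tcp_rot: [-0.881, -3.014, 0.002]
force: [0.3, -1.2, -1.6]
gripper_width: 0.0196
gripper_force: 30.0
```

```bash
python3 - <<'E'
from h import *
print(observe()["tool_pos"],observe()["gripper_width"])
goto([.59,.175,.208],57.5)
E
```

```text
[0.47640468 0.30617275 0.2063244 ] 0.019624317201133862
shift cm [-16.63  -4.94  -0.18] turn [-0.11 -0.07 -0.08]
```

{"api": "arm_command", "payload": {
  "commands": [-5.5,-1.6,0,0,0,0,0,-11,-3.3,0,0,0,0,0,-16.6,-4.9,0,0,0,0,0,-16.6,-4.9,0,0,0,0,0,-16.6,-4.9,0,0,0,0,0]
}}

```text
time_s: 4.1
tool_pos: [0.5894, 0.1758, 0.2055]
tcp_rot: [-0.881, -3.011, 0.002]
force: [1.0, 1.0, -0.1]
gripper_width: 0.0197
gripper_force: 30.0
```

```bash
python3 - <<'E'
from h import *
d,P=snap("wrist","w2"); np.save("w2.npy",P); print(P.round(4))
u=proj("wrist",d,[.5785,.1605,.08],P); print(u, proj("wrist",d,P[:3,3]+[0,0,-.0858],P))
x,y=int(u[0])-50,int(u[1])-45; x=max(x,0)
cv2.imwrite("pics/w2c.png",cv2.resize(d["img"][y:y+85,x:x+110,::-1],None,fx=7,fy=7,interpolation=cv2.INTER_CUBIC)); print(x,y)
E
```

```text
[[-0.8425  0.5387 -0.0044  0.5894]
 [ 0.5387  0.8425 -0.      0.1758]
 [ 0.0037 -0.0024 -1.      0.2055]
 [ 0.      0.      0.      1.    ]]
[301.07157168 195.11785928] [319.63680378 206.59760527]
251 150
```

View pics/w2c.png

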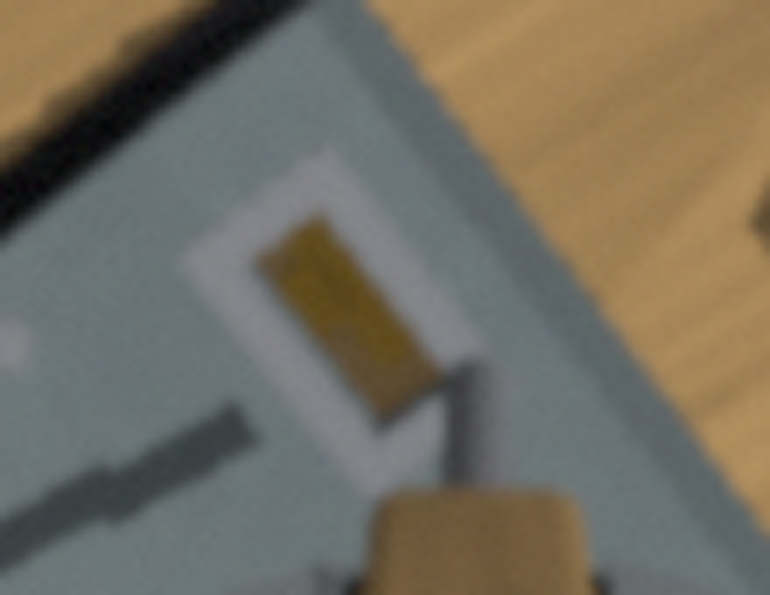

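The slot mouth corners are clear and show brass below. The rod tip is seen at crop (467,366).

```bash
cat >> h.py <<'E'
def crop2(c,o,f=7): return (np.array(c,float)+.5)/f-.5+o
E
python3 - <<'E'
from h import *
d=get_image("wrist"); P=np.load("w2.npy"); o=[251,150]
q=np.array([onz("wrist",d,crop2(u,o),.08,P) for u in [(322,213),(257,262),(383,425),(440,382)]])
e=np.diff(np.vstack([q,q[:1]]),axis=0)
print(q.mean(0).round(4),np.linalg.norm(e,axis=1).round(4),np.degrees(np.arctan2(e[:,1],e[:,0])).round(1))
tip=onz("wrist",d,crop2((467,367),o),P[2,3]-.0858,P); print("tip",tip.round(4),(P[:3,:3].T@(tip-P[:3,3])).round(4))
D=q.mean(0)-tip; D[2]=0; print("shift",(P[:3,:3].T@D*100).round(2))
E
```

```text
[0.5786 0.16   0.08  ] [0.0119 0.0303 0.0106 0.0301] [ -85.7    3.7   95.3 -178.7]
tip [0.5847 0.1763 0.1197] [ 0.0039 -0.0019  0.0858]
shift [-0.36 -1.71  0.  ]
```

{"api": "arm_command", "payload": {
  "commands": [-0.4,-1.7,0,0,0,0,0,-0.4,-1.7,2.4,0,0,0,0,-0.4,-1.7,2.4,0,0,0,0,-0.4,-1.7,2.4,0,0,0,0]
}}

```text
time_s: 4.7
tool_pos: [0.5844, 0.1593, 0.1847]
tcp_rot: [0.88, 3.015, 0.0]
force: [-0.2, 0.2, -0.4]
gripper_width: 0.0197
gripper_force: 30.0
```

```bash
python3 - <<'E'
from h import *
d,P=snap("wrist"); np.save("w3.npy",P); print(P[:3,3])
u=proj("wrist",d,P@[.004,-.002,.0858,1][:3]+0 if 0 else (P@np.array([.004,-.002,.0858,1]))[:3],P); x,y=int(u[0])-40,int(u[1])-40
cv2.imwrite("pics/w3c.png",cv2.resize(d["img"][y:y+70,x:x+80,::-1],None,fx=8,fy=8,interpolation=cv2.INTER_CUBIC)); print(x,y,u)
E
```

```text
[0.58444076 0.15933753 0.18473886]
277 161 [317.14437694 201.89924796]
```

View pics/w3c.png

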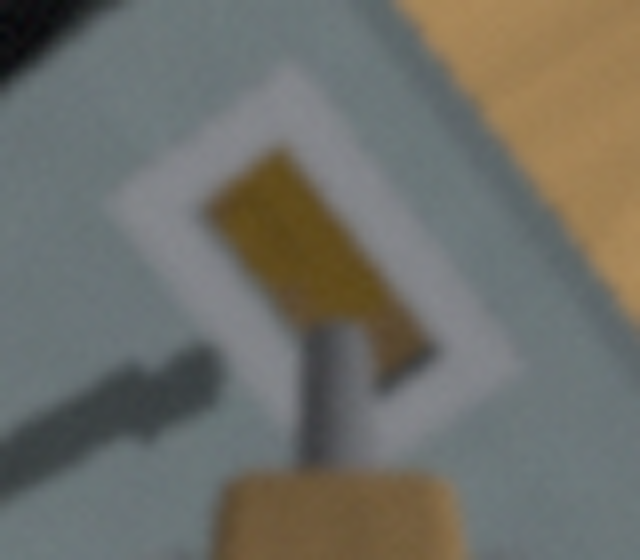

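```bash
python3 - <<'E'
from h import *
d=get_image("wrist"); P=np.load("w3.npy"); o=[277,161]
s=onz("wrist",d,crop2((321,281),o,8),.08,P); tip=onz("wrist",d,crop2((337,330),o,8),P[2,3]-.0858,P)
D=s-tip; D[2]=0; print(s,tip,(P[:3,:3].T@(tip-P[:3,3])).round(4),"shift",(P[:3,:3].T@D*100).round(2))
c=[.9973,.0733]; print("along unit x,y", D[:2]@c, D[:2]@[-.0733,.9973])
E
```

```text
[0.57894767 0.1599037  0.08      ] [0.58072362 0.16100429 0.09893886] [ 0.0041 -0.0006  0.0858] shift [ 0.09 -0.19 -0.  ]
along unit x,y -0.0018518266723565762 -0.0009674381748254742
```

{"api": "arm_command", "payload": {
  "commands": [0.1,-0.2,0.5,0,0,0,0,0.1,-0.2,2.5,0,0,0,0,0.1,-0.2,4.5,0,0,0,0,0.1,-0.2,6.4,0,0,0,0,0.1,-0.2,6.4,0,0,0,0]
}}

```text
time_s: 5.42
tool_pos: [0.5815, 0.1579, 0.1177]
tcp_rot: [-0.88, -3.012, 0.003]
force: [-0.6, -0.1, -0.3]
gripper_width: 0.0197
gripper_force: 30.0
```

{"api": "arm_command", "payload": {
  "commands": [0,0,0.7,0,0,0,0,0,0,1.5,0,0,0,0,0,0,1.5,0,0,0,0,0,0,1.5,0,0,0,0,0,0,1.5,0,0,0,0]
}}

```text
time_s: 6.05
tool_pos: [0.5836, 0.1583, 0.1061]
tcp_rot: [0.88, 3.013, 0.002]
force: [0.1, -0.3, 3.8]
gripper_width: 0.0195
gripper_force: 30.0
```

```bash
python3 - <<'E'
from h import *
t,_=snap("top","top1"); s,_=snap("side","side1")
cv2.imwrite("pics/both1.png",np.vstack([cv2.resize(t["img"][100:300,200:480],None,fx=2,fy=2)[:300],cv2.resize(s["img"][120:270,240:520],None,fx=2,fy=2)])[:,:,::-1]); print(observe()["tool_pos"])
E
```

```text
[0.58360094 0.15831728 0.10580495]
```

View pics/both1.png

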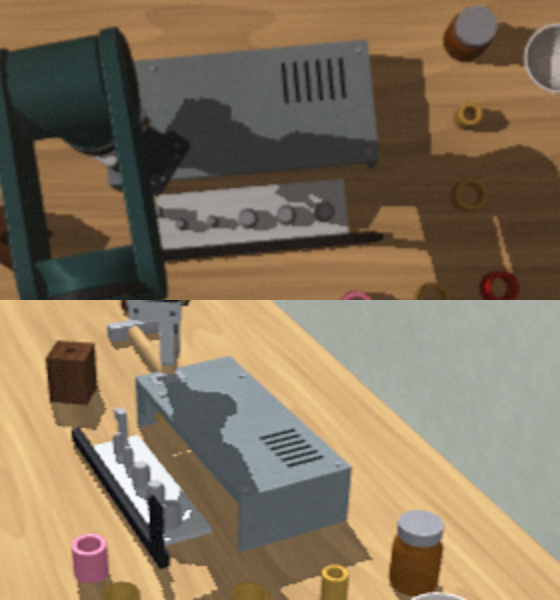

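The carriage is out, with the bright floor and spigots visible. I'll lift the rod and take it back to the stand.

{"api": "arm_command", "payload": {
  "commands": [0,0,-4,0,0,0,0,0,0,-8,0,0,0,0,0,0,-11,0,0,0,0,0,0,-11,0,0,0,0]
}}

```text
time_s: 6.65
tool_pos: [0.5837, 0.1583, 0.2166]
tcp_rot: [0.88, 3.012, 0.003]
force: [0.0, -0.1, -1.4]
gripper_width: 0.0199
gripper_force: 30.0
```

```bash
python3 - <<'E'
from h import *
print(observe()["tool_pos"]); goto([.4767,.3063,.206],57.6)
E
```

```text
[0.58367023 0.15831036 0.21664116]
shift cm [16.99  6.71  1.03] turn [ 0.15  0.16 -0.18]
```

{"api": "arm_command", "payload": {
  "commands": [5.7,2.2,0,0,0,0,0,11.4,4.5,0,0,0,0,0,17,6.7,1,0,0,0,0,17,6.7,1,0,0,0,0,17,6.7,1,0,0,0,0]
}}

```text
time_s: 7.28
tool_pos: [0.4749, 0.3055, 0.2026]
tcp_rot: [-0.88, -3.014, 0.005]
force: [0.5, 0.3, -0.6]
gripper_width: 0.02
gripper_force: 30.0
```

```bash
python3 - <<'E'
from h import *
d,P=snap("wrist"); np.save("w4.npy",P); print(P[:3,3])
goto([.4767,.3063,.206],57.6)
u=proj("wrist",d,[.4733,.306,.075],P); x,y=int(u[0])-45,int(u[1])-40
cv2.imwrite("pics/w4c.png",cv2.resize(d["img"][y:y+75,x:x+90,::-1],None,fx=7,fy=7,interpolation=cv2.INTER_CUBIC)); print(x,y,u)
E
```

```text
[0.47493028 0.30553032 0.20258546]
shift cm [-0.03  0.16 -0.28] turn [-0.15 -0.05 -0.22]
274 153 [319.30873719 193.68447981]
```

View pics/w4c.png

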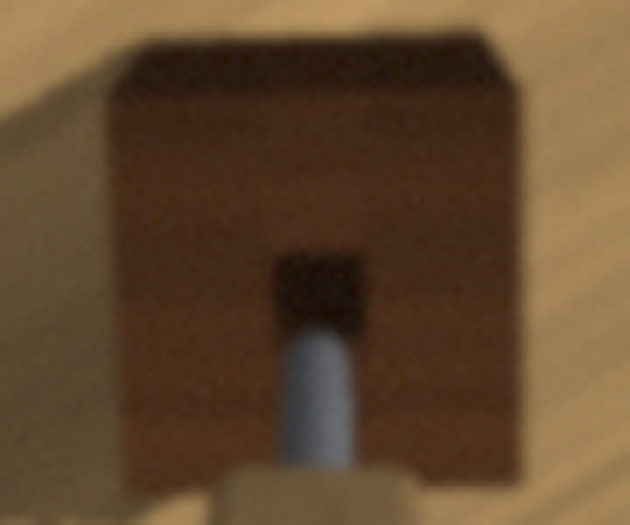

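```bash
python3 - <<'E'
from h import *
d=get_image("wrist"); P=np.load("w4.npy"); o=[274,153]
s=onz("wrist",d,crop2((320,295),o,7),.075,P); tip=onz("wrist",d,crop2((317,339),o,7),P[2,3]-.0858,P)
D=s-tip; D[2]=0; print(s,tip,(P[:3,:3].T@(tip-P[:3,3])).round(4),"shift",(P[:3,:3].T@D*100).round(2))
E
```

```text
[0.47419558 0.30540086 0.075     ] [0.47035592 0.30751005 0.11678546] [ 0.0048 -0.0005  0.0858] shift [-0.44  0.03 -0.  ]
```

{"api": "arm_command", "payload": {
  "commands": [-0.2,0.1,1,0,0,0,0,-0.2,0.1,3,0,0,0,0,-0.2,0.1,4.5,0,0,0,0,-0.2,0.1,5.5,0,0,0,0,-0.2,0.1,5.5,0,0,0,0]
}}

```text
time_s: 8.0
tool_pos: [0.4774, 0.3054, 0.1488]
tcp_rot: [-0.881, -3.014, 0.002]
force: [0.2, -0.2, -0.3]
gripper_width: 0.0197
gripper_force: 30.0
```

{"api": "arm_command", "payload": {
  "commands": [0,0,2,0,0,0,0,0,0,4,0,0,0,0,0,0,5.6,0,0,0,0,0,0,5.6,0,0,0,0]
}}

```text
time_s: 8.5
tool_pos: [0.4771, 0.3056, 0.0927]
tcp_rot: [-0.881, -3.014, 0.003]
force: [0.4, 0.3, 0.2]
gripper_width: 0.0199
gripper_force: 30.0
```

{"api": "arm_command", "payload": {
  "commands": [0,0,0.1,0,0,0,0,0,0,0.1,0,0,0,45,0,0,0.1,0,0,0,45,0,0,0.1,0,0,0,45,0,0,0.1,0,0,0,45]
}}

```text
time_s: 9.12
tool_pos: [0.4779, 0.306, 0.0931]
tcp_rot: [0.881, 3.015, 0.0]
force: [0.7, -0.8, -0.4]
gripper_width: 0.0424
gripper_force: 0.0
```

{"api": "arm_command", "payload": {
  "commands": [0,0,-5,0,0,0,45,0,0,-10,0,0,0,60,0,0,-15,0,0,0,100,0,0,-18,0,0,0,100,0,0,-18,0,0,0,100]
}}

```text
time_s: 9.75
tool_pos: [0.4789, 0.3065, 0.2763]
tcp_rot: [0.88, 3.011, 0.007]
force: [0.5, -0.8, -0.4]
gripper_width: 0.0788
gripper_force: 0.0
```

```bash
python3 - <<'E'
from h import *
print(observe()["tool_pos"]); goto([.53,-.01,.26],94)
E
```

```text
[0.47891893 0.30651113 0.27628665]
shift cm [-21.34 -23.93   1.56] turn [  0.27   0.3  -36.57]
```

{"api": "arm_command", "payload": {
  "commands": [-4,-5,1,0,0,-10,100,-8,-10,1,0,0,-20,100,-12,-15,1,0,0,-30,100,-16,-20,1,0,0,-36.5,100,-19,-25,1.5,0,0,-36.5,100]
}}

```text
time_s: 10.38
tool_pos: [0.5026, 0.0055, 0.2563]
tcp_rot: [0.109, -3.137, -0.001]
force: [0.5, -0.2, 0.2]
gripper_width: 0.094
gripper_force: 0.0
```

{"api": "arm_command", "payload": {
  "commands": [0,0,0,0,0,0,100,0,0,0,0,0,0,100]
}}

```text
time_s: 10.62
tool_pos: [0.5026, 0.0076, 0.257]
tcp_rot: [0.106, -3.137, -0.002]
force: [-0.2, -0.1, -0.1]
gripper_width: 0.0941
gripper_force: 0.0
```

```bash
python3 - <<'E'
from h import *
d,P=snap("wrist","w5"); np.save("w5.npy",P); print(P.round(4))
cv2.imwrite("pics/w5c.png",cv2.resize(d["img"][120:270,180:460,::-1],None,fx=2.8,fy=2.8,interpolation=cv2.INTER_CUBIC))
E
```

```text
[[-0.9977 -0.0678 -0.003   0.5026]
 [-0.0678  0.9977  0.0011  0.0076]
 [ 0.0029  0.0013 -1.      0.257 ]
 [ 0.      0.      0.      1.    ]]
```

View pics/w5c.png

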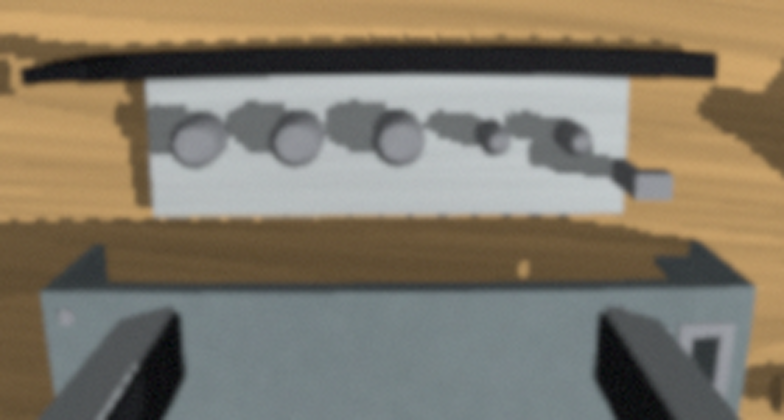

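From the robot's right, the row is wide (198,139), wide (298,136), wide (400,136), thin (495,138) and thin (580,140) in the crop. A catch post stands at (650,183). I'll use spigots wide 198, wide 400 and thin 580, which aren't adjacent to each other, and find their centres numerically.

```bash
python3 - <<'E'
from h import *
d,_=snap("wrist"); P=pose(); print(P[:3,3])
im=d["img"]; g=cv2.cvtColor(im,cv2.COLOR_RGB2HSV)
for nm,u in [("a",(198,139)),("b",(298,136)),("c",(400,136)),("d",(497,140)),("e",(580,142))]:
    p=crop2(u,[180,120],2.8); print(nm,p.round(1),onz("wrist",d,p,.046,P).round(4), im[int(p[1]),int(p[0])])
s=im[160:182,240:335]
g=cv2.cvtColor(s,cv2.COLOR_RGB2GRAY)
for r in g[:, :]: pass
m=cv2.inRange(g,130,172); n,l,st,c=cv2.connectedComponentsWithStats(m,connectivity=4)
for i in range(1,n):
    if st[i][4]>15:
        p=c[i]+[240,160]; print(st[i],p.round(1),onz("wrist",d,p,.044,P).round(4))
np.set_printoptions(linewidth=400)
print(g[:,50:])
# bar/unit yaw from roof front edge and left end
for c_ in [((45,290),(748,290))]:
    a,b=[onz("wrist",d,crop2(u,[180,120],2.8),.08,P) for u in c_]; print(a,b,np.linalg.norm(b-a),np.degrees(np.arctan2(-(b-a)[0],(b-a)[1])))
E
```

```text
[0.5029742  0.00864051 0.25795434]
a [250.4 169.3] [ 0.4945 -0.0812  0.046 ] [144 146 151]
b [286.1 168.2] [ 0.4904 -0.0346  0.046 ] [145 148 154]
c [322.5 168.2] [0.4873 0.0118 0.046 ] [146 149 153]
d [357.2 169.7] [0.4858 0.0562 0.046 ] [141 142 148]
e [386.8 170.4] [0.4835 0.0951 0.046 ] [145 147 152]
[  0   0  95  21 665] [287.5 171.2] [ 0.4945 -0.0328  0.044 ]
[[124 142 154 168 164 138 119 110 108 109 109 109 111 109 109 110 109 110 108 109 109 109 109 107 103  90  82  77  73  75  78  79  83  83  95 110 129 148 165 183 189 185 180 167 152]
 [108 119 135 155 156 134 114 109 107 109 109 110 110 111 109 109 110 108 109 110 108 110 108 104  96  82  73  71  72  71  77  81  84  87  95 100 109 125 151 176 182 169 154 141 127]
 [109 112 123 140 144 128 112 107 110 109 110 110 110 110 109 109 110 110 110 109 109 109 107  99  85  77  71  70  74  80  84  88  93  99 103 108 109 118 139 166 171 154 131 119 114]
 [115 117 118 125 127 116 109 109 109 110 108 109 108 110 108 108 111 110 110 110 109 108 104  89  76  71  70  75  82  93 101 107 111 114 116 118 117 121 131 150 158 143 122 113 110]

[... 2705 characters left out ...]
60 172 181 190 191 192 193 193 193 192]
 [183 186 189 187 189 190 188 188 190 189 191 189 191 190 190 188 190 189 190 189 189 189 189 190 189 188 185 181 172 166 161 157 160 164 170 180 185 190 190 190 191 188 191 191 192]
 [186 188 187 187 186 186 187 189 187 187 189 187 187 187 188 188 188 188 188 188 188 189 188 188 187 188 185 186 185 182 181 181 180 184 184 186 189 189 188 189 188 190 190 190 189]
 [187 186 186 186 186 186 186 186 186 185 186 188 185 186 185 186 187 185 187 186 187 187 187 186 188 189 187 188 186 186 186 186 189 189 190 189 188 189 189 189 189 189 189 188 189]]
[ 0.56221133 -0.14615274  0.08      ] [0.53968157 0.17650502 0.08      ] 0.3234433835779241 3.9942269723698605
```

```bash
python3 - <<'E'
from h import *
D=get_image("wrist"); P=pose(); print(P[:3,3])
g=cv2.cvtColor(D["img"],cv2.COLOR_RGB2GRAY); G=cv2.resize(g,None,fx=4,fy=4,interpolation=cv2.INTER_CUBIC)
m=cv2.morphologyEx(cv2.inRange(G,137,152),cv2.MORPH_OPEN,cv2.getStructuringElement(cv2.MORPH_ELLIPSE,(17,17)))
n,l,st,c=cv2.connectedComponentsWithStats(m)
for i in range(1,n):
    x,y,w,h,a=st[i]
    if 230*4<c[i][0]<410*4 and 155*4<c[i][1]<190*4:
        p=np.array([x+w/2-.5,y+h/2-.5]); p=(p+.5)/4-.5; print(w/4,h/4,a/16,p.round(1),onz("wrist",D,p,.046,P).round(4))
p=crop2((708,362),[180,120],2.8); print("slot",onz("wrist",D,p,.08,P))
np.set_printoptions(linewidth=400); print(g[160:180,348:396])
E
```

```text
[0.50309631 0.00883041 0.25829517]
15.25 11.5 130.875 [286.1 170. ] [ 0.493  -0.0343  0.046 ]
13.75 11.25 128.0625 [322.9 169.6] [0.4893 0.0125 0.046 ]
13.75 11.0 119.0625 [249.4 170.8] [ 0.4968 -0.0824  0.046 ]
slot [0.5764668  0.16352797 0.08      ]
[[152 150 155 166 179 184 184 184 186 189 179 163 149 136 124 120 119 116 111 113 121 139 153 156 158 157 158 162 173 185 185 185 187 188 189 189 190 193 193 195 195 194 194 194 193 196 194 194]
 [122 121 125 138 149 154 156 163 169 176 167 142 123 115 112 109 110 108 109 109 111 119 123 125 126 127 129 135 146 159 165 165 165 165 169 175 185 192 194 195 196 198 196 197 196 197 197 197]
 [111 106 105 106 115 113 115 124 139 152 149 128 114 111 110 110 107 110 108 108 108 110 113 110 111 111 111 114 120 127 128 123 120 120 126 143 163 177 188 193 197 196 196 197 198 197 196 197]
 [107  98  87  84  83  82  81  87 102 121 127 120 110 111 110 110 109 110 111 109 112 108 110 110 109 109 109 109 108 102  93  86  78  82  87 102 124 146 165 179 190 197 197 200 197 197 197 197]
 [103  91  77  71  69  69  71  74  85  98 108 114 110 112 110 111 11
[... 2352 characters left out ...]
9 129 114 110 112 112 112 108 107 110 108 108 109 110 108 105 106 105 105 106 108 109 109 110 114 116 116 118 117]
 [194 194 194 193 196 196 194 194 194 195 194 195 194 196 196 196 196 194 187 165 144 131 129 131 126 120 114 110 109 107 109 109 108 109 107 108 107 109 107 108 106 108 107 109 110 110 108 108]
 [192 192 192 194 194 195 194 194 195 193 193 193 193 193 194 195 194 193 190 178 169 164 164 162 154 140 123 111 109 107 110 108 108 108 107 106 108 106 107 107 108 106 108 107 108 107 107 106]
 [192 191 192 192 192 193 193 193 192 192 194 194 191 193 192 193 193 192 191 189 186 185 185 185 180 164 143 127 120 119 120 119 120 116 109 107 107 108 107 107 107 106 105 107 107 106 107 107]]
```

```bash
python3 - <<'E'
from h import *
print(observe()["joint_positions"].round(2)); goto([.519,-.264,.19],5)
E
```

```text
[-0.1  -0.02  1.38  0.    1.79 -1.74]
shift cm [  0.34 -27.33   6.81] turn [-1.000e-02 -6.000e-02  8.906e+01]
```

{"api": "arm_command", "payload": {
  "commands": [0,-4,0,0,0,10,100,0,-9,0,0,0,20,100,0,-14,1,0,0,30,100,0,-19,2,0,0,40,100,0.3,-24,4,0,0,50,100]
}}

```text
time_s: 11.4
tool_pos: [0.518, -0.2325, 0.2194]
tcp_rot: [1.232, 2.887, 0.0]
force: [0.5, 0.2, 0.1]
gripper_width: 0.094
gripper_force: 0.0
```

```bash
python3 - <<'E'
from h import *
goto([.519,-.264,.19],5)
E
```

```text
shift cm [-2.34 -2.12  2.94] turn [ 0.11  0.11 38.77]
```

{"api": "arm_command", "payload": {
  "commands": [-2.3,-2.1,2.9,0,0,10,100,-2.3,-2.1,2.9,0,0,20,100,-2.3,-2.1,2.9,0,0,30,100,-2.3,-2.1,2.9,0,0,39,100,-2.3,-2.1,2.9,0,0,39,100]
}}

```text
time_s: 12.02
tool_pos: [0.5183, -0.262, 0.1897]
tcp_rot: [-2.119, -2.319, -0.0]
force: [0.4, 1.0, -0.4]
gripper_width: 0.0941
gripper_force: 0.0
```

```bash
cat >> h.py <<'E'
def brass(d,P,z=.042,pr=1):
    h=cv2.cvtColor(d["img"],cv2.COLOR_RGB2HSV); m=cv2.inRange(h,(16,165,70),(32,255,255))
    m=cv2.morphologyEx(m,cv2.MORPH_CLOSE,np.ones((3,3),np.uint8))
    cs,_=cv2.findContours(m,cv2.RETR_CCOMP,cv2.CHAIN_APPROX_NONE); out=[]
    for c in cs:
        if cv2.contourArea(c)<40: continue
        (x,y),r=cv2.minEnclosingCircle(c); 
        q=np.array([onz("wrist",d,p[0],z,P) for p in c]); (X,Y),Rr=cv2.minEnclosingCircle((q[:,:2]*1000).astype(np.float32))
        f=cv2.fitEllipse((q[:,:2]*1000).astype(np.float32)) if len(c)>5 else None
        print("px",(round(x),round(y)),"area",cv2.contourArea(c),"world mm",(round(X,1),round(Y,1)),"r",round(Rr,1),"ell",np.round(f[0],1),np.round(f[1],1))
    return m
E
python3 - <<'E'
from h import *
d,P=snap("wrist","w6"); np.save("w6.npy",P); print(P[:3,3])
m=brass(d,P); cv2.imwrite("pics/w6m.png",np.hstack([d["img"][100:400,180:460,::-1],cv2.merge([m]*3)[100:400,180:460]]))
E
```

```text
[ 0.51827517 -0.26204679  0.18972863]
px (412, 356) area 1334.5 world mm (699.9, -507.6) r 193.2 ell [ 725.8 -503.5] [ 23.7 406.5]
px (486, 309) area 170.0 world mm (774.0, -413.1) r 44.5 ell [ 769.8 -411.1] [30.6 89.4]
px (152, 308) area 376.0 world mm (297.8, -454.9) r 47.8 ell [ 298.2 -453.8] [32.2 91.5]
px (479, 197) area 472.0 world mm (711.2, -250.9) r 29.9 ell [ 710.6 -254.2] [33.6 50.2]
px (408, 201) area 601.0 world mm (618.8, -264.8) r 19.6 ell [ 618.7 -265.6] [27.2 39.4]
px (323, 193) area 1114.0 world mm (523.2, -265.0) r 22.8 ell [ 523.  -265.4] [37.9 45.4]
px (323, 191) area 318.5 world mm (522.6, -262.5) r 12.7 ell [ 522.8 -263.3] [19.7 24.9]
px (214, 141) area 1141.0 world mm (398.4, -216.5) r 24.7 ell [ 398.2 -217.5] [38.7 49.1]
px (214, 141) area 205.0 world mm (399.6, -216.8) r 11.5 ell [ 400.  -216.9] [15.3 22.3]
```

View pics/w6m.png

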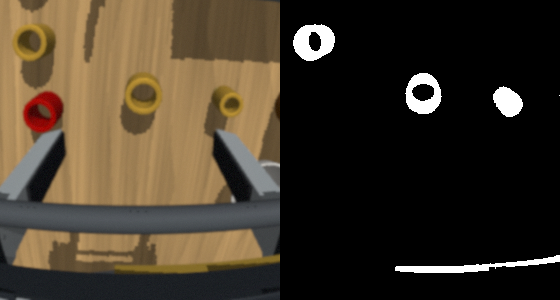

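The wrist view shows wide sleeve B between the fingers at (323,193), the thin one at (408,201), wide A at (214,141) and the red look-alike at (223,211). B is at about (0.522,-0.2655), so I'll pick B now.

```bash
python3 - <<'E'
from h import *
goto([.522,-.2655,.015],5)
E
```

```text
shift cm [-0.37  0.35 17.47] turn [-0.   -0.01  0.2 ]
```

{"api": "arm_command", "payload": {
  "commands": [-0.4,0.4,6,0,0,0,100,-0.4,0.4,11,0,0,0,100,-0.4,0.4,15,0,0,0,100,-0.4,0.4,17,0,0,0,100,-0.4,0.4,17.2,0,0,0,100]
}}

```text
time_s: 12.7
tool_pos: [0.5208, -0.2656, 0.0157]
tcp_rot: [-2.118, -2.315, 0.001]
force: [-0.2, 0.5, -0.5]
gripper_width: 0.0941
gripper_force: 0.0
```

{"api": "arm_command", "payload": {
  "commands": [0,0,0,0,0,0,100,0,0,0,0,0,0,60,0,0,0,0,0,0,40,0,0,0,0,0,0,30,0,0,0,0,0,0,30]
}}

```text
time_s: 13.32
tool_pos: [0.5219, -0.2671, 0.0181]
tcp_rot: [2.124, 2.314, 0.0]
force: [-0.0, 1.4, 0.4]
gripper_width: 0.0575
gripper_force: 0.0
```

```bash
python3 - <<'E'
from h import *
print(observe()["tool_pos"],observe()["gripper_width"],observe()["gripper_force"])
P=pose();print(np.degrees(np.arctan2(P[1,1],P[0,1])))
E
```

```text
[ 0.52192905 -0.26714096  0.01809297] 0.057463764468612066 0.0
4.920370839288482
```

{"api": "arm_command", "payload": {
  "commands": [0,0,0.2,0,0,0,20,0,0,0.2,0,0,0,10,0,0,0.2,0,0,0,0,0,0,0.2,0,0,0,0,0,0,0.2,0,0,0,0]
}}

```text
time_s: 13.95
tool_pos: [0.5218, -0.267, 0.0157]
tcp_rot: [-2.124, -2.315, -0.0]
force: [1.3, 0.5, -1.0]
gripper_width: 0.0409
gripper_force: 30.0
```

{"api": "arm_command", "payload": {
  "commands": [0,0,0,0,0,0,0,0,0,-5,0,0,0,0,0,0,-10,0,0,0,0,0,0,-13,0,0,0,0,0,0,-13,0,0,0,0]
}}

```text
time_s: 14.58
tool_pos: [0.5228, -0.2679, 0.1485]
tcp_rot: [2.121, 2.311, 0.001]
force: [0.5, 0.3, -3.3]
gripper_width: 0.0414
gripper_force: 30.0
```

```bash
python3 - <<'E'
from h import *
d,P=snap("wrist","w7"); print(P[:3,3]); brass(d,P,P[2,3]+.042-.016)
goto([.4968,-.0824,.147],4.5)
E
```

```text
[ 0.52280965 -0.26787362  0.14848383]
px (336, 358) area 2058.5 world mm (545.2, -351.0) r 105.7 ell [ 582.1 -344.4] [ 11.4 265.5]
px (236, 332) area 124.0 world mm (474.1, -324.8) r 8.9 ell [ 475.  -325.7] [ 7.5 15.8]
px (400, 318) area 206.0 world mm (576.7, -304.8) r 20.5 ell [ 576.6 -305.7] [ 7.6 39.3]
px (236, 300) area 113.0 world mm (476.3, -298.8) r 7.6 ell [ 476.9 -298.4] [ 6.2 13.5]
px (318, 250) area 4830.0 world mm (521.7, -262.9) r 25.6 ell [ 522.2 -263.5] [39.5 50.7]
px (319, 246) area 569.0 world mm (522.1, -259.2) r 10.2 ell [ 521.9 -259.3] [11.6 19.7]
px (414, 205) area 796.5 world mm (570.2, -231.5) r 10.8 ell [ 570.5 -231.8] [14.6 21.9]
px (494, 199) area 647.5 world mm (620.3, -224.1) r 16.8 ell [ 620.2 -226.1] [18.2 29.6]
px (196, 138) area 1485.0 world mm (453.5, -206.1) r 13.7 ell [ 453.3 -206.3] [20.8 27.2]
px (198, 138) area 211.5 world mm (454.8, -205.7) r 5.9 ell [ 454.4 -205.9] [ 7.1 11.3]
shift cm [18.61 -0.89 -0.13] turn [-0.    0.01  0.42]
```

{"api": "arm_command", "payload": {
  "commands": [6,0,0,0,0,0,0,12,-0.5,0,0,0,0,0,18.6,-0.9,0,0,0,0,0,18.6,-0.9,0,0,0,0,0,18.6,-0.9,0,0,0,0,0]
}}

```text
time_s: 15.25
tool_pos: [0.4957, -0.0822, 0.1435]
tcp_rot: [-2.121, -2.314, 0.004]
force: [-0.3, -0.7, -3.0]
gripper_width: 0.0408
gripper_force: 30.0
```

```bash
python3 - <<'E'
from h import *
d,P=snap("wrist","w8"); np.save("w8.npy",P); print(P[:3,3])
for n,p in dict(b=[.493,-.0343,.046],c=[.4893,.0125,.046],dd=[.486,.056,.046],e=[.483,.0955,.046]).items(): print(n,proj("wrist",d,p,P).round(1))
cv2.imwrite("pics/w8c.png",cv2.resize(d["img"][60:270,220:420,::-1],None,fx=2.8,fy=2.8,interpolation=cv2.INTER_CUBIC))
goto([.4968,-.0824,.147],4.5)
E
```

```text
[ 0.49568163 -0.08219155  0.14353957]
b [320.9 150.5]
c [321.3  98. ]
dd [321.9  50.3]
e [322.3   9.7]
shift cm [ 0.05  0.07 -0.3 ] turn [-0.18 -0.03  0.41]
```

View pics/w8c.png

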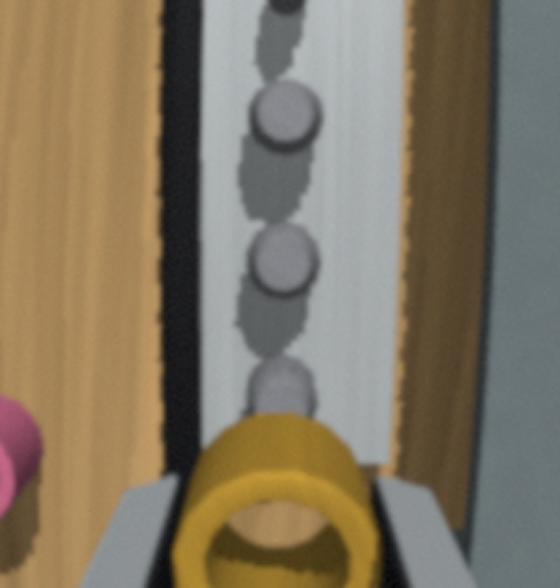

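The view shows spigots a (283,388), b (283,258) and c (286,113), with the held sleeve at (278,530).

```bash
python3 - <<'E'
from h import *
d=get_image("wrist"); P=np.load("w8.npy")
for n,u in dict(a=(283,388),b=(283,257),c=(286,113)).items():
    q=onz("wrist",d,crop2(u,[220,60],2.8),.046,P); print(n,q.round(4),(P[:3,:3].T@(q-P[:3,3])*100).round(2))
for u in [(278,505)]: # rim left/right mid of sleeve top ring outer x 173..379
    for v in [(173,545),(379,545),(278,473)]:
        q=onz("wrist",d,crop2(v,[220,60],2.8),P[2,3]+.026,P); print((P[:3,:3].T@(q-P[:3,3])*100).round(2))
E
```

```text
a [ 0.4968 -0.0781  0.046 ] [0.39 0.18 9.75]
b [ 0.493  -0.0352  0.046 ] [4.7  0.18 9.76]
c [0.4899 0.0107 0.046 ] [9.3  0.27 9.76]
[ 0.41 -2.02 -2.59]
[ 0.42  1.96 -2.61]
[ 1.91  0.01 -2.6 ]
```

{"api": "arm_command", "payload": {
  "commands": [0.2,0.2,3,0,0,0,0,0.2,0.2,6,0,0,0,0,0.2,0.2,8,0,0,0,0,0.2,0.2,8.7,0,0,0,0,0.2,0.2,9.2,0,0,0,0]
}}

```text
time_s: 15.98
tool_pos: [0.4984, -0.082, 0.0543]
tcp_rot: [2.125, 2.313, -0.003]
force: [-3.9, -1.5, 6.3]
gripper_width: 0.0412
gripper_force: 30.0
```

{"api": "arm_command", "payload": {
  "commands": [0,0,0.5,0,0,0,0,0,0,1,0,0,0,0,0,0,1.5,0,0,0,0,0,0,1.5,0,0,0,0]
}}

```text
time_s: 16.48
tool_pos: [0.4984, -0.0823, 0.0393]
tcp_rot: [2.123, 2.313, -0.005]
force: [-2.4, -4.4, -3.1]
gripper_width: 0.041
gripper_force: 30.0
```

{"api": "arm_command", "payload": {
  "commands": [-0.1,-0.1,0.3,0,0,0,0,-0.1,-0.1,0.6,0,0,0,0,-0.1,-0.1,0.8,0,0,0,0,-0.1,-0.1,0.8,0,0,0,0]
}}

```text
time_s: 16.98
tool_pos: [0.4982, -0.0825, 0.0316]
tcp_rot: [2.123, 2.313, -0.001]
force: [-2.8, -5.1, 0.5]
gripper_width: 0.0413
gripper_force: 30.0
```

{"api": "arm_command", "payload": {
  "commands": [0,0,0.2,0,0,0,0,0,0,0.4,0,0,0,0,0,0,0.4,0,0,0,0]
}}

```text
time_s: 17.35
tool_pos: [0.5011, -0.0824, 0.0315]
tcp_rot: [2.119, 2.31, 0.006]
force: [-4.8, -2.1, 13.5]
gripper_width: 0.041
gripper_force: 30.0
```

{"api": "arm_command", "payload": {
  "commands": [0,0,-0.2,0,0,0,57,0,0,-0.2,0,0,0,57,0,0,-0.2,0,0,0,57,0,0,-0.2,0,0,0,57]
}}

```text
time_s: 17.85
tool_pos: [0.4978, -0.0811, 0.0285]
tcp_rot: [-2.123, -2.315, -0.001]
force: [0.2, -1.2, 0.6]
gripper_width: 0.0534
gripper_force: 0.0
```

{"api": "arm_command", "payload": {
  "commands": [0,0,-3,0,0,0,57,0,0,-8,0,0,0,57,0,0,-13,0,0,0,60,0,0,-16,0,0,0,60,0,0,-16,0,0,0,60]
}}

```text
time_s: 18.48
tool_pos: [0.4995, -0.0818, 0.1916]
tcp_rot: [2.12, 2.311, 0.005]
force: [-0.3, -0.2, -1.2]
gripper_width: 0.0565
gripper_force: 0.0
```

```bash
python3 - <<'E'
from h import *
d,P=snap("wrist","w9"); print(P[:3,3]); brass(d,P,.058)
print("b,c px", [proj("wrist",d,p,P).round(0) for p in ([.493,-.0343,.046],[.4968,-.0824,.058])])
goto([.615,-.265,.19],5)
E
```

```text
[ 0.49952043 -0.08175231  0.19161385]
px (362, 358) area 1928.5 world mm (597.8, -330.2) r 220.4 ell [ 689.2 -311.8] [ 24.  564.3]
px (208, 330) area 140.5 world mm (371.7, -278.5) r 19.1 ell [ 371.4 -280.8] [16.7 35.3]
px (427, 315) area 163.5 world mm (653.7, -231.8) r 42.8 ell [ 651.7 -230.2] [19.9 85.5]
px (210, 298) area 140.0 world mm (378.1, -226.2) r 15.4 ell [ 379.  -224.9] [16.4 29.3]
px (227, 272) area 152.5 world mm (401.5, -184.9) r 16.5 ell [ 397.9 -183.5] [10.8 33.5]
px (316, 192) area 1141.0 world mm (497.6, -81.0) r 22.6 ell [497.1 -81.4] [36.  44.7]
px (316, 192) area 487.5 world mm (497.3, -80.2) r 14.3 ell [497.  -80.8] [25.1 27.4]
b,c px [array([316., 146.]), array([315., 193.])]
shift cm [-19.29  10.05  -0.07] turn [ 0.09  0.02 -0.07]
```

Sleeve B is home. Next is the thin one.

{"api": "arm_command", "payload": {
  "commands": [-6,3,0,0,0,0,70,-12,6,0,0,0,0,70,-17,9,0,0,0,0,70,-19.3,10,0,0,0,0,70,-19.3,10,0,0,0,0,70]
}}

```text
time_s: 19.15
tool_pos: [0.6132, -0.2664, 0.1838]
tcp_rot: [-2.122, -2.307, 0.003]
force: [-0.2, 0.8, 0.5]
gripper_width: 0.066
gripper_force: 0.0
```

{"api": "arm_command", "payload": {
  "commands": [0,0,0,0,0,0,70]
}}

```text
time_s: 19.27
tool_pos: [0.6131, -0.2639, 0.1867]
tcp_rot: [-2.121, -2.312, 0.001]
force: [-0.0, -0.9, 1.3]
gripper_width: 0.0661
gripper_force: 0.0
```

```bash
python3 - <<'E'
from h import *
d,P=snap("wrist","w10"); print(P[:3,3]); brass(d,P,.042)
E
```

```text
[ 0.61308946 -0.26392744  0.18669892]
px (378, 356) area 1762.0 world mm (740.1, -514.9) r 221.7 ell [ 790.4 -503.1] [ 24.4 484.1]
px (444, 314) area 160.0 world mm (794.9, -418.6) r 44.1 ell [ 793.8 -419.7] [20.8 81.6]
px (196, 314) area 312.5 world mm (461.9, -447.2) r 45.9 ell [ 462.7 -446.9] [25.4 89.4]
px (413, 194) area 434.0 world mm (716.4, -256.1) r 24.1 ell [ 715.2 -256. ] [35.  41.7]
px (329, 194) area 599.5 world mm (624.0, -265.7) r 17.3 ell [ 623.4 -266.3] [26.8 34.1]
px (328, 192) area 99.5 world mm (623.2, -264.4) r 7.5 ell [ 623.2 -264.8] [10.4 14.7]
px (145, 138) area 1058.5 world mm (403.8, -216.4) r 29.4 ell [ 403.7 -217.3] [38.6 60. ]
px (226, 22) area 1249.0 world mm (495.0, -85.7) r 28.3 ell [496.4 -83.3] [40.8 55.4]
px (225, 20) area 328.5 world mm (495.7, -83.4) r 13.4 ell [495.6 -83.5] [22.4 25.9]
```

```bash
python3 - <<'E'
from h import *
goto([.6225,-.2665,.016],5)
E
```

```text
shift cm [-0.39  0.93 17.16] turn [-0.11 -0.11 -0.02]
```

{"api": "arm_command", "payload": {
  "commands": [-0.4,0.9,6,0,0,0,70,-0.4,0.9,11,0,0,0,70,-0.4,0.9,15,0,0,0,70,-0.4,0.9,16.8,0,0,0,70,-0.4,0.9,16.8,0,0,0,70]
}}

```text
time_s: 19.95
tool_pos: [0.6226, -0.2672, 0.0202]
tcp_rot: [-2.121, -2.314, 0.001]
force: [-0.1, -0.5, 0.6]
gripper_width: 0.0656
gripper_force: 0.0
```

{"api": "arm_command", "payload": {
  "commands": [0,0,0,0,0,0,40,0,0,0,0,0,0,30,0,0,0,0,0,0,0,0,0,0,0,0,0,0,0,0,0,0,0,0,0]
}}

```text
time_s: 20.58
tool_pos: [0.6238, -0.2687, 0.0216]
tcp_rot: [2.123, 2.314, 0.001]
force: [0.4, 0.1, 2.4]
gripper_width: 0.0291
gripper_force: 30.0
```

{"api": "arm_command", "payload": {
  "commands": [0,0,0,0,0,0,0,0,0,0,0,0,0,0]
}}

```text
time_s: 20.82
tool_pos: [0.6238, -0.2686, 0.0216]
tcp_rot: [2.123, 2.314, 0.001]
force: [1.0, -0.6, 3.1]
gripper_width: 0.0294
gripper_force: 30.0
```

{"api": "arm_command", "payload": {
  "commands": [0,0,0,0,0,0,42,0,0,0,0,0,0,42,0,0,0.5,0,0,0,42,0,0,0.5,0,0,0,0,0,0,0.5,0,0,0,0]
}}

```text
time_s: 21.45
tool_pos: [0.623, -0.2681, 0.0151]
tcp_rot: [-2.123, -2.314, 0.0]
force: [0.2, 0.9, -1.6]
gripper_width: 0.0295
gripper_force: 30.0
```

{"api": "arm_command", "payload": {
  "commands": [0,0,0,0,0,0,0,0,0,0,0,0,0,0,0,0,0,0,0,0,0]
}}

```text
time_s: 21.82
tool_pos: [0.6233, -0.2683, 0.0158]
tcp_rot: [-2.124, -2.315, -0.0]
force: [-0.5, -0.7, -1.8]
gripper_width: 0.0294
gripper_force: 30.0
```

{"api": "arm_command", "payload": {
  "commands": [0,0,-5,0,0,0,0,0,0,-10,0,0,0,0,0,0,-13,0,0,0,0,0,0,-13,0,0,0,0,0,0,-13,0,0,0,0]
}}

```text
time_s: 22.45
tool_pos: [0.6225, -0.268, 0.1437]
tcp_rot: [-2.122, -2.313, 0.001]
force: [-0.9, -1.0, -0.7]
gripper_width: 0.0292
gripper_force: 30.0
```

```bash
python3 - <<'E'
from h import *
goto([.483,.0955,.147],4.5)
E
```

```text
shift cm [ 37.41 -10.78  -0.23] turn [-0.14 -0.1   0.42]
```

{"api": "arm_command", "payload": {
  "commands": [5.6,-1.8,0,0,0,0,0,11.2,-3.6,0,0,0,0,0,16.8,-5.4,0,0,0,0,0,22.4,-7.2,0,0,0,0,0,28,-9,0,0,0,0,0]
}}

```text
time_s: 23.08
tool_pos: [0.5071, 0.0047, 0.1428]
tcp_rot: [-2.121, -2.311, 0.004]
force: [-0.4, 0.4, -1.6]
gripper_width: 0.0295
gripper_force: 30.0
```

{"api": "arm_command", "payload": {
  "commands": [5.2,-1.7,0,0,0,0.4,0,5.2,-1.7,0,0,0,0.4,0,5.2,-1.7,0,0,0,0.4,0]
}}

```text
time_s: 23.45
tool_pos: [0.4874, 0.053, 0.144]
tcp_rot: [-2.13, -2.307, 0.004]
force: [-1.2, -0.2, -1.5]
gripper_width: 0.0287
gripper_force: 30.0
```

```bash
python3 - <<'E'
from h import *
d,P=snap("wrist","w11"); np.save("w11.npy",P); print(P[:3,3])
for z,p in ((.046,[.483,.0955,.046]),): print(proj("wrist",d,p,P).round(1))
u=proj("wrist",d,[.483,.0955,.046],P).astype(int); x,y=u[0]-40,u[1]-20
cv2.imwrite("pics/w11c.png",cv2.resize(d["img"][y:y+110,x:x+80,::-1],None,fx=5,fy=5,interpolation=cv2.INTER_CUBIC)); print(x,y)
np.set_printoptions(linewidth=300); print(cv2.cvtColor(d["img"],cv2.COLOR_RGB2GRAY)[u[1]-14:u[1]+14,u[0]-16:u[0]+18])
E
```

```text
[0.48738054 0.05304424 0.14400251]
[318.  156.2]
277 136
[[161 161 162 160 159 158 158 161 164 164 165 166 166 167 166 165 165 165 165 169 166 166 166 155 132 108 101  98  97  96  96  95  97  96]
 [163 162 164 160 160 160 160 162 164 165 165 165 166 164 168 165 166 166 168 166 166 166 164 154 127 103  94  94  94  96  95  96  96  96]
 [163 162 164 162 158 158 160 162 164 165 165 164 168 167 165 165 166 164 166 166 168 165 164 151 124 103  92  94  95  97  97  98  98  96]
 [163 160 163 160 160 160 160 161 165 165 164 165 164 163 163 163 164 163 165 165 168 166 158 141 117 100  94  94  94  94  98  96  98  96]
 [161 162 165 160 160 161 160 162 165 167 165 165 165 164 159 156 157 157 157 160 163 160 149 129 105  94  93  93  95  96  93  97  95  97]
 [162 161 161 161 159 159 158 161 162 165 163 165 162 157 148 139 138 139 140 145 149 149 140 116 100  93  93  94  95  96  97  95  96  95]
 [162 162 162 160 159 159 160 163 164 164 166 161 154 145 130 122 123 125 124 128 130 132 129 107  96  94  93  93  95  96  96  94  97  96]
 [162 162 161 161 158 160 158 160 164 163 163 155 142 128 115 114 116 
[... 2149 characters left out ...]
 98]
 [161 162 163 160 160 158 159 156 139 117 100  97  95  92  93  90  84  84  85  87  87  91  90  93  93  92  92  93  94  95  97  93  98 105]
 [163 162 163 161 161 159 158 153 134 108  97  95  94  95  94  94  94  92  93  94  94  94  93  93  92  93  94  93  96  95  95  94 102 117]
 [163 162 164 161 158 160 158 154 133 108  94  93  94  93  95  95  96  94  94  93  95  95  94  93  93  93  92  92  91  94  95  97 102 123]
 [161 161 162 161 160 160 161 151 132 109  98  92  94  96  94  95  95  95  94  95  95  95  95  93  92  92  92  93  93  95  96  97 103 125]
 [159 160 161 161 161 158 160 154 133 107  97  94  94  93  95  93  94  94  93  95  98  93  94  94  91  91  91  92  93  95  95  95 103 126]]
```

```bash
python3 - <<'E'
from h import *
d=get_image("wrist"); P=pose(); print(P[:3,3])
q=onz("wrist",d,(319.3,156.5),.046,P); print(q,(P[:3,:3].T@(q-P[:3,3])*100).round(2))
h=cv2.cvtColor(d["img"],cv2.COLOR_RGB2HSV); m=cv2.inRange(h,(16,165,70),(32,255,255))
m[:180]=0; n,l,s,c=cv2.connectedComponentsWithStats(m)
i=1+np.argmax(s[1:,4]*(np.abs(c[1:,0]-318)<20)*(c[1:,1]<320)); x,y,w,hh,a=s[i]; print(s[i])
for v in [(x,y+hh-12),(x+w,y+hh-12),(x+w/2,y)]:
    for z in (.026,-.016): 
        q=onz("wrist",d,v,P[2,3]+z,P); print(v,z,(P[:3,:3].T@(q-P[:3,3])*100).round(2))
np.set_printoptions(linewidth=300)
print(d["img"][y-2:y+hh+2:2,x+w//2])
E
```

```text
[0.4881268  0.05223577 0.14468534]
[0.48514032 0.0944707  0.046     ] [4.24 0.05 9.87]
[ 292  218   54   68 2702]
(np.int32(292), np.int32(274)) 0.026 [-0.8  -1.49 -2.6 ]
(np.int32(292), np.int32(274)) -0.016 [-3.06 -1.9   1.6 ]
(np.int32(346), np.int32(274)) 0.026 [-0.79  1.51 -2.6 ]
(np.int32(346), np.int32(274)) -0.016 [-3.06  1.93  1.6 ]
(np.float64(319.0), np.int32(218)) 0.026 [ 2.49  0.01 -2.6 ]
(np.float64(319.0), np.int32(218)) -0.016 [1.13 0.02 1.6 ]
[[120 111  91]
 [136 106  47]
 [139 108  42]
 [141 110  42]
 [139 109  38]
 [144 112  43]
 [143 110  42]
 [144 112  42]
 [143 112  41]
 [144 113  43]
 [145 114  41]
 [153 120  46]
 [181 141  49]
 [182 142  50]
 [169 131  50]
 [154 121  48]
 [130 110  74]
 [ 86  74  49]
 [ 73  57  20]
 [ 73  58  20]
 [ 73  58  20]
 [ 75  59  24]
 [ 73  57  20]
 [ 79  63  22]
 [114  89  33]
 [142 111  43]
 [143 112  41]
 [144 113  41]
 [144 112  43]
 [144 113  42]
 [147 114  43]
 [168 131  47]
 [183 143  54]
 [173 135  51]
 [156 123  45]
 [119  99  64]]
```

```bash
python3 - <<'E'
from h import *
d={"K":get_image("wrist")["K"]}; d=get_image("wrist"); P=pose()
for v in [(319,238.5),(319,285.5)]:
    q=onz("wrist",d,v,P[2,3]+.026,P); print((P[:3,:3].T@(q-P[:3,3])*100).round(2))
E
```

```text
[ 1.35  0.01 -2.6 ]
[-1.53  0.01 -2.6 ]
```

{"api": "arm_command", "payload": {
  "commands": [4.4,0.1,0,0,0,0,0,4.4,0.1,3.5,0,0,0,0,4.4,0.1,7,0,0,0,0,4.4,0.1,8.2,0,0,0,0,4.4,0.1,8.7,0,0,0,0]
}}

```text
time_s: 24.28
tool_pos: [0.486, 0.0966, 0.0586]
tcp_rot: [-2.133, -2.306, 0.0]
force: [0.5, -1.0, -1.9]
gripper_width: 0.029
gripper_force: 30.0
```

{"api": "arm_command", "payload": {
  "commands": [0,0,0.5,0,0,0,0,0,0,0.9,0,0,0,0,0,0,0.9,0,0,0,0]
}}

```text
time_s: 24.65
tool_pos: [0.4849, 0.0967, 0.0498]
tcp_rot: [-2.132, -2.307, 0.003]
force: [-3.5, -1.8, -1.1]
gripper_width: 0.0295
gripper_force: 30.0
```

{"api": "arm_command", "payload": {
  "commands": [-0.1,-0.1,0.6,0,0,0,0,-0.1,-0.1,1.2,0,0,0,0,-0.1,-0.1,1.8,0,0,0,0,-0.1,-0.1,2.2,0,0,0,0,-0.1,-0.1,2.2,0,0,0,0]
}}

```text
time_s: 25.28
tool_pos: [0.4872, 0.0964, 0.0306]
tcp_rot: [2.13, 2.305, 0.007]
force: [-3.5, -1.2, 9.8]
gripper_width: 0.0294
gripper_force: 30.0
```

{"api": "arm_command", "payload": {
  "commands": [0,0,-0.2,0,0,0,45,0,0,-0.2,0,0,0,45,0,0,-0.2,0,0,0,45,0,0,-0.2,0,0,0,45]
}}

```text
time_s: 25.78
tool_pos: [0.4849, 0.0962, 0.0296]
tcp_rot: [-2.132, -2.307, -0.0]
force: [-1.0, 1.0, -0.8]
gripper_width: 0.0424
gripper_force: 0.0
```

{"api": "arm_command", "payload": {
  "commands": [0,0,-3,0,0,0,45,0,0,-8,0,0,0,45,0,0,-13,0,0,0,60,0,0,-16,0,0,0,100,0,0,-16,0,0,0,100]
}}

```text
time_s: 26.4
tool_pos: [0.4866, 0.0963, 0.1927]
tcp_rot: [2.129, 2.304, 0.008]
force: [-0.4, -0.2, -0.0]
gripper_width: 0.0688
gripper_force: 0.0
```

```bash
python3 - <<'E'
from h import *
d,P=snap("wrist","w12"); print(P[:3,3]); brass(d,P,.058)
goto([.398,-.217,.19],5)
E
```

```text
[0.48659632 0.09627696 0.19267093]
px (378, 356) area 1952.0 world mm (611.8, -147.5) r 223.6 ell [ 646.  -137.8] [ 25.9 491.4]
px (313, 336) area 188.5 world mm (495.5, -90.9) r 18.6 ell [494.4 -95.7] [16.2 39.2]
px (189, 326) area 165.0 world mm (324.4, -99.6) r 21.3 ell [ 327.6 -101.6] [23.2 38.9]
px (446, 313) area 194.0 world mm (667.6, -52.8) r 43.5 ell [668.4 -51.4] [22.6 84.4]
px (190, 300) area 148.0 world mm (335.9, -54.6) r 21.9 ell [336. -53.] [20.2 37.6]
px (316, 191) area 566.5 world mm (484.5, 98.1) r 16.2 ell [484.5  97.7] [25.  32.2]
px (316, 190) area 180.5 world mm (483.9, 98.7) r 9.2 ell [484.   97.7] [14.6 17.7]
px (411, 142) area 102.0 world mm (578.8, 158.5) r 7.9 ell [578.9 158.4] [10.5 15.9]
shift cm [-3.053e+01 -1.117e+01 -1.000e-02] turn [ 0.11 -0.01 -0.47]
```

{"api": "arm_command", "payload": {
  "commands": [-5.7,-2.1,0,0,0,0,100,-11.4,-4.2,0,0,0,0,100,-17.1,-6.3,0,0,0,0,100,-22.8,-8.4,0,0,0,0,100,-28.5,-10.5,0,0,0,0,100]
}}

```text
time_s: 27.08
tool_pos: [0.4008, -0.1973, 0.1869]
tcp_rot: [-2.129, -2.305, 0.001]
force: [1.2, -0.5, -0.1]
gripper_width: 0.0943
gripper_force: 0.0
```

{"api": "arm_command", "payload": {
  "commands": [-2,-0.7,0,0,0,0,100,-2,-0.7,0,0,0,0,100,-2,-0.7,0,0,0,0,100]
}}

```text
time_s: 27.45
tool_pos: [0.3969, -0.2156, 0.1883]
tcp_rot: [-2.129, -2.306, -0.001]
force: [-0.0, 0.5, -0.3]
gripper_width: 0.094
gripper_force: 0.0
```

```bash
python3 - <<'E'
from h import *
d,P=snap("wrist","w13"); print(P[:3,3]); brass(d,P,.042)
h=cv2.cvtColor(d["img"],cv2.COLOR_RGB2HSV); m=cv2.inRange(h,(0,150,60),(8,255,255))|cv2.inRange(h,(160,80,60),(180,255,255))
n,l,s,c=cv2.connectedComponentsWithStats(m)
for i in range(1,n):
    if s[i][4]>60: print("red",s[i],onz("wrist",d,c[i],.03,P).round(3))
E
```

```text
[ 0.39693654 -0.21559297  0.18828334]
px (411, 356) area 1380.0 world mm (574.8, -468.3) r 191.9 ell [ 607.1 -456.1] [ 23.1 432.4]
px (490, 321) area 91.5 world mm (662.5, -387.7) r 19.1 ell [ 663.8 -389.3] [15.7 35.3]
px (485, 295) area 94.5 world mm (636.0, -341.7) r 23.0 ell [ 635.9 -340.1] [20.4 38.8]
px (152, 308) area 374.0 world mm (177.6, -405.1) r 47.9 ell [ 176.5 -403.9] [33.8 91.8]
px (541, 235) area 434.0 world mm (708.4, -249.7) r 39.6 ell [ 710.7 -254.3] [34.7 72.7]
px (315, 190) area 1117.0 world mm (392.4, -215.5) r 22.8 ell [ 392.6 -215.9] [37.6 45.1]
px (315, 190) area 342.0 world mm (392.5, -214.4) r 13.2 ell [ 392.7 -213.9] [20.1 25.8]
px (420, 83) area 1180.5 world mm (495.6, -86.9) r 24.9 ell [496.1 -86.6] [39.  49.3]
px (422, 81) area 434.0 world mm (497.7, -85.2) r 14.4 ell [497.6 -85.1] [26.1 27.2]
red [295  84  38  39 758] [ 0.383 -0.122  0.03 ]
red [223 205  40  43 860] [ 0.314 -0.263  0.03 ]
red [ 304  236   35   44 1160] [ 0.406 -0.3    0.03 ]
```

```bash
python3 - <<'E'
from h import *
goto([.3925,-.2165,.016],5)
E
```

```text
shift cm [-0.1  -0.46 17.27] turn [-0.07 -0.1  -0.39]
```

{"api": "arm_command", "payload": {
  "commands": [-0.1,-0.4,6,0,0,0,90,-0.1,-0.4,11,0,0,0,90,-0.1,-0.4,15,0,0,0,90,-0.1,-0.4,17.2,0,0,0,90,-0.1,-0.4,17.2,0,0,0,90]
}}

```text
time_s: 28.12
tool_pos: [0.3922, -0.2157, 0.0158]
tcp_rot: [-2.126, -2.306, 0.0]
force: [-0.7, 0.3, 0.1]
gripper_width: 0.0845
gripper_force: 0.0
```

{"api": "arm_command", "payload": {
  "commands": [0,0,0,0,0,0,60,0,0,0,0,0,0,40,0,0,0,0,0,0,20,0,0,0,0,0,0,0,0,0,0,0,0,0,0]
}}

```text
time_s: 28.75
tool_pos: [0.3932, -0.2183, 0.0182]
tcp_rot: [2.132, 2.307, -0.0]
force: [-1.3, 0.4, 2.6]
gripper_width: 0.0422
gripper_force: 30.0
```

{"api": "arm_command", "payload": {
  "commands": [0,0,0,0,0,0,0,0,0,0,0,0,0,0]
}}

```text
time_s: 29.0
tool_pos: [0.3932, -0.2183, 0.0182]
tcp_rot: [2.132, 2.307, -0.0]
force: [-2.0, -0.6, 3.9]
gripper_width: 0.042
gripper_force: 30.0
```

{"api": "arm_command", "payload": {
  "commands": [0,0,-5,0,0,0,0,0,0,-10,0,0,0,0,0,0,-13,0,0,0,0,0,0,-13,0,0,0,0]
}}

```text
time_s: 29.5
tool_pos: [0.3946, -0.2189, 0.1495]
tcp_rot: [2.129, 2.304, 0.002]
force: [0.2, 0.6, -4.2]
gripper_width: 0.042
gripper_force: 30.0
```

```bash
python3 - <<'E'
from h import *
goto([.493,-.033,.147],4.5)
E
```

```text
shift cm [17.75 11.27  0.25] turn [0.23 0.17 0.03]
```

{"api": "arm_command", "payload": {
  "commands": [4.4,2.8,0,0,0,0,0,8.8,5.6,0,0,0,0,0,13.3,8.4,0,0,0,0,0,17.7,11.3,0.2,0,0,0,0,17.7,11.3,0.2,0,0,0,0]
}}

```text
time_s: 30.12
tool_pos: [0.4913, -0.0293, 0.1421]
tcp_rot: [-2.122, -2.309, 0.003]
force: [-0.8, -1.2, -3.2]
gripper_width: 0.0421
gripper_force: 30.0
```

{"api": "arm_command", "payload": {
  "commands": [0,0,0,0,0,0,0,0,0,0,0,0,0,0]
}}

```text
time_s: 30.38
tool_pos: [0.4911, -0.0337, 0.1447]
tcp_rot: [-2.133, -2.304, 0.002]
force: [0.3, 0.6, -1.9]
gripper_width: 0.0419
gripper_force: 30.0
```

```bash
python3 - <<'E'
from h import *
d,P=snap("wrist","w14"); np.save("w14.npy",P); print(P[:3,3])
u=proj("wrist",d,[.4896,.0115,.046],P); print(u); U=u.astype(int)
np.set_printoptions(linewidth=300); g=cv2.cvtColor(d["img"],cv2.COLOR_RGB2GRAY); print(U,"\n",g[U[1]-14:U[1]+18,U[0]-18:U[0]+20:1])
print(d["img"][205:300:3,320].tolist())
E
```

```text
[ 0.49111981 -0.03369199  0.14470922]
[321.16981933 153.41025415]
[321 153] 
 [[170 169 171 ... 173 172 170]
 [171 172 170 ... 174 173 169]
 [172 170 171 ... 173 172 171]
 ...
 [169 159 140 ... 170 167 165]
 [167 155 133 ... 173 168 166]
 [164 143 118 ... 172 168 165]]
[[146, 121, 78], [152, 118, 42], [151, 118, 41], [153, 120, 46], [153, 118, 43], [154, 121, 46], [157, 122, 43], [196, 154, 56], [181, 141, 53], [167, 131, 48], [151, 118, 47], [153, 120, 44], [184, 144, 53], [160, 125, 47], [80, 78, 74], [72, 72, 74], [81, 70, 47], [78, 60, 21], [82, 64, 21], [143, 111, 39], [153, 117, 44], [152, 119, 44], [150, 116, 45], [150, 117, 44], [150, 117, 44], [162, 124, 45], [184, 145, 52], [169, 132, 46], [148, 117, 44], [123, 97, 65], [171, 137, 91], [160, 130, 84]]
```

```bash
python3 - <<'E'
from h import *
d=get_image("wrist"); P=pose(); print(P[:3,3])
T=lambda q:(P[:3,:3].T@(q-P[:3,3])*100).round(2)
for v in [(320,225),(320,291.5)]: print(T(onz("wrist",d,v,P[2,3]+.0238,P)))
g=cv2.cvtColor(d["img"],cv2.COLOR_RGB2GRAY)
print(g[139:176:2,303:342:2].tolist().__str__().replace("], [","\n"))
q=onz("wrist",d,(321.2,153.4),.046,P); print(q,T(q))
E
```

```text
[ 0.49152617 -0.03379198  0.14550147]
[ 2.03  0.07 -2.38]
[-2.07  0.07 -2.38]
[[171, 171, 170, 175, 174, 172, 157, 143, 139, 141, 151, 162, 169, 170, 169, 171, 172, 175, 168, 172
170, 172, 170, 174, 171, 151, 131, 125, 122, 125, 125, 128, 139, 162, 168, 168, 172, 173, 171, 172
170, 171, 169, 171, 147, 120, 120, 126, 128, 131, 132, 127, 126, 137, 159, 168, 172, 177, 169, 172
169, 171, 170, 161, 122, 116, 126, 134, 135, 135, 133, 132, 128, 121, 130, 164, 171, 175, 171, 172
171, 169, 168, 139, 108, 120, 130, 133, 134, 133, 131, 133, 128, 119, 116, 152, 171, 174, 169, 170
169, 171, 159, 112, 102, 122, 131, 133, 133, 133, 133, 131, 127, 122, 107, 135, 170, 174, 169, 170
171, 169, 144, 96, 104, 128, 134, 135, 133, 132, 134, 135, 132, 121, 102, 115, 164, 173, 168, 170
169, 167, 141, 85, 100, 129, 135, 134, 134, 131, 130, 132, 135, 127, 99, 104, 160, 173, 170, 169
168, 165, 133, 78, 99, 127, 132, 131, 131, 132, 134, 132, 133, 125, 95, 105, 159, 173, 169, 170
169, 150, 100, 70, 89, 123, 129, 130, 134, 133, 132, 133, 132, 116, 83, 116, 167, 173, 168, 169
168, 146, 99, 75, 69, 108, 129, 128, 130, 131, 133, 132, 127, 101, 77, 128, 169, 172, 167, 169
169, 146, 99, 89, 66, 79, 108, 124, 129, 130, 127, 124, 102, 75, 103, 153, 168, 172, 168, 167
168, 145, 99, 95, 83, 68, 70, 90, 104, 108, 100, 86, 71, 75, 135, 164, 170, 173, 167, 169
169, 144, 100, 99, 96, 91, 73, 62, 63, 67, 63, 68, 78, 92, 142, 164, 169, 172, 167, 170
164, 128, 97, 97, 97, 97, 93, 90, 87, 83, 84, 94, 94, 111, 156, 165, 169, 171, 166, 169
162, 114, 96, 98, 98, 98, 96, 100, 99, 96, 98, 99, 98, 118, 162, 166, 170, 171, 167, 167
160, 111, 95, 97, 97, 98, 95, 101, 97, 97, 97, 98, 96, 119, 164, 166, 171, 172, 168, 167
161, 112, 95, 96, 99, 98, 99, 98, 96, 96, 99, 99, 96, 119, 162, 165, 170, 171, 167, 168
163, 127, 97, 96, 97, 98, 97, 98, 96, 98, 99, 98, 102, 134, 164, 165, 170, 171, 167, 167]]
[0.49020423 0.01132463 0.046     ] [4.51 0.22 9.95]
```

{"api": "arm_command", "payload": {
  "commands": [4.5,0.2,0,0,0,0,0,4.5,0.2,3.5,0,0,0,0,4.5,0.2,7,0,0,0,0,4.5,0.2,8.2,0,0,0,0,4.5,0.2,8.7,0,0,0,0]
}}

```text
time_s: 31.1
tool_pos: [0.4905, 0.0117, 0.0588]
tcp_rot: [-2.133, -2.306, -0.0]
force: [0.4, -0.5, -3.8]
gripper_width: 0.0419
gripper_force: 30.0
```

{"api": "arm_command", "payload": {
  "commands": [0,0,0.5,0,0,0,0,0,0,0.9,0,0,0,0,0,0,0.9,0,0,0,0]
}}

```text
time_s: 31.48
tool_pos: [0.4907, 0.0122, 0.0501]
tcp_rot: [2.132, 2.307, 0.001]
force: [-0.3, -0.7, -3.9]
gripper_width: 0.0419
gripper_force: 30.0
```

{"api": "arm_command", "payload": {
  "commands": [0,0,0.6,0,0,0,0,0,0,1.2,0,0,0,0,0,0,1.7,0,0,0,0,0,0,2,0,0,0,0,0,0,2,0,0,0,0]
}}

```text
time_s: 32.1
tool_pos: [0.4932, 0.0124, 0.0341]
tcp_rot: [2.129, 2.304, 0.007]
force: [-3.2, -1.1, 13.6]
gripper_width: 0.0419
gripper_force: 30.0
```

{"api": "arm_command", "payload": {
  "commands": [0,0,-0.2,0,0,0,57,0,0,-0.2,0,0,0,57,0,0,-0.2,0,0,0,57,0,0,-0.2,0,0,0,57]
}}

```text
time_s: 32.6
tool_pos: [0.4903, 0.0124, 0.0314]
tcp_rot: [-2.132, -2.307, 0.0]
force: [-0.2, 0.8, 0.3]
gripper_width: 0.0535
gripper_force: 0.0
```

{"api": "arm_command", "payload": {
  "commands": [0,0,-3,0,0,0,57,0,0,-8,0,0,0,57,0,0,-13,0,0,0,60,0,0,-16,0,0,0,60,0,0,-16,0,0,0,60]
}}

```text
time_s: 33.22
tool_pos: [0.4921, 0.0122, 0.1945]
tcp_rot: [2.129, 2.304, 0.006]
force: [0.8, 0.3, -0.5]
gripper_width: 0.0561
gripper_force: 0.0
```

```bash
python3 - <<'E'
from h import *
d,P=snap("wrist"); print(P[:3,3]); brass(d,P,.058)
t,_=snap("top"); s,_=snap("side")
a=cv2.resize(t["img"][100:300,180:480],None,fx=2,fy=2); b=cv2.resize(s["img"][110:310,230:530],None,fx=2,fy=2)
cv2.imwrite("pics/both2.png",np.vstack([a[:300],b[:300]])[:,:,::-1])
goto([.42,-.10,.20],94)
E
```

```text
[0.49213792 0.01217341 0.19454518]
px (362, 359) area 1968.5 world mm (589.5, -239.6) r 222.3 ell [ 669.6 -222.6] [ 24.6 550.5]
px (430, 332) area 74.0 world mm (657.5, -166.8) r 15.3 ell [ 656.2 -168.1] [13.7 30.5]
px (428, 303) area 61.0 world mm (643.2, -119.9) r 22.5 ell [ 644.2 -117.6] [ 7.2 42.5]
px (212, 315) area 290.0 world mm (367.8, -161.5) r 43.8 ell [ 368.  -161.4] [22.3 85. ]
px (315, 269) area 1087.0 world mm (495.7, -78.0) r 27.5 ell [495.3 -79.1] [37.  56.1]
px (316, 270) area 245.5 world mm (496.5, -79.0) r 12.4 ell [496.2 -80. ] [19.5 24.1]
px (316, 189) area 1095.5 world mm (490.3, 15.2) r 21.8 ell [490.3  14.6] [36.5 43. ]
px (316, 189) area 485.5 world mm (489.8, 15.7) r 14.2 ell [489.9  14.8] [25.4 27.4]
px (317, 113) area 489.0 world mm (484.9, 94.5) r 13.2 ell [485.1  94.2] [24.9 25.6]
px (317, 113) area 271.0 world mm (484.9, 93.8) r 10.0 ell [485.  94.] [18.7 19.1]
shift cm [-10.65  -7.81  -1.02] turn [ -0.13  -0.19 -89.48]
```

View pics/both2.png

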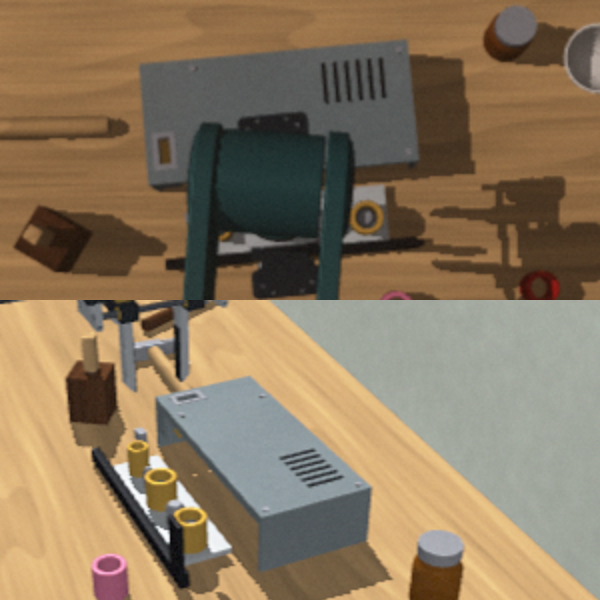

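All three sleeves sit level on their spigots and the rod is upright in its stand. Next I'll find the push plate.

```bash
python3 - <<'E'
from h import *
t=get_image("top"); print("top plate",onz("top",t,(391.5,221.5),.092), proj("top",t,[.458,-.137,.092]))
d=get_image("wrist"); P5=np.load("w5.npy")
for u in [(22,72),(22,82),(120,56),(120,78),(715,55),(715,77)]: print(u,onz("wrist",d,crop2(u,[180,120],2.8),.092,P5).round(3),onz("wrist",d,crop2(u,[180,120],2.8),.024,P5).round(3))
goto([.42,-.136,.19],4.4); goto([.42,-.136,.07],4.4)
E
```

```text
top plate [ 0.46023056 -0.14991096  0.092     ] [386.08351376 222.51586166]
(22, 72) [ 0.462 -0.15   0.092] [ 0.468 -0.18   0.024]
(22, 82) [ 0.466 -0.15   0.092] [ 0.473 -0.18   0.024]
(120, 56) [ 0.454 -0.105  0.092] [ 0.459 -0.127  0.024]
(120, 78) [ 0.463 -0.105  0.092] [ 0.47  -0.126  0.024]
(715, 55) [0.436 0.138 0.092] [0.437 0.165 0.024]
(715, 77) [0.445 0.139 0.092] [0.448 0.166 0.024]
shift cm [-14.25  -8.08  -0.04] turn [-0.25 -0.05  0.12]
shift cm [-14.26  -8.03  11.96] turn [-0.25 -0.05  0.12]
```

{"api": "arm_command", "payload": {
  "commands": [-4,-3,0,0,0,0,30,-8,-6,0,0,0,0,0,-12,-8,0,0,0,0,0,-14.2,-8.1,0,0,0,0,0,-14.2,-8.1,0,0,0,0,0]
}}

```text
time_s: 34.1
tool_pos: [0.4201, -0.1364, 0.1903]
tcp_rot: [-2.133, -2.302, 0.001]
force: [-1.0, 0.4, 0.1]
gripper_width: 0.0095
gripper_force: 0.0
```

{"api": "arm_command", "payload": {
  "commands": [0,0,4,0,0,0,0,0,0,8,0,0,0,0,0,0,11.8,0,0,0,0,0,0,11.8,0,0,0,0]
}}

```text
time_s: 34.6
tool_pos: [0.4181, -0.1331, 0.07]
tcp_rot: [-2.124, -2.302, 0.004]
force: [-0.7, -0.2, -0.1]
gripper_width: 0.0002
gripper_force: 0.0
```

```bash
python3 - <<'E'
from h import *
d,P=snap("wrist","w15"); print(P[:3,3], observe()["gripper_width"]); goto([.4445,-.136,.07],4.4);goto([.4445+.095*.997,-.136+.095*.077,.07],4.4)
t,_=snap("top"); s,_=snap("side")
cv2.imwrite("pics/both3.png",np.hstack([cv2.resize(d["img"][60:360,180:480],None,fx=1.3,fy=1.3),cv2.resize(s["img"][110:310,230:430],(390,390))])[:,:,::-1])
E
```

```text
[ 0.41809461 -0.13314525  0.07003566] 0.0006996090796143929
shift cm [-0.38  2.44  0.25] turn [-0.19 -0.14  0.19]
shift cm [-0.41 11.93  0.22] turn [-0.19 -0.14  0.19]
```

{"api": "arm_command", "payload": {
  "commands": [-0.3,1,0,0,0,0,0,-0.3,2,0,0,0,0,0,-0.3,3,0,0,0,0,0,-0.3,4,0,0,0,0,0,-0.3,4,0,0,0,0,0]
}}

```text
time_s: 35.38
tool_pos: [0.4613, -0.1358, 0.0741]
tcp_rot: [-2.131, -2.307, 0.002]
force: [-2.9, -1.3, 1.6]
gripper_width: 0.0005
gripper_force: 1.7
```

{"api": "arm_command", "payload": {
  "commands": [0,1.3,0,0,0,0,0,0,2.6,0,0,0,0,0,0,3.9,0,0,0,0,0,0,5.2,0,0,0,0,0,0,6.3,0,0,0,0,0]
}}

```text
time_s: 36.0
tool_pos: [0.5205, -0.1314, 0.0739]
tcp_rot: [-2.129, -2.303, 0.011]
force: [-10.8, -3.5, 5.4]
gripper_width: 0.0005
gripper_force: 5.4
```

{"api": "arm_command", "payload": {
  "commands": [0,0.5,0,0,0,0,0,0,1,0,0,0,0,0,0,1.3,0,0,0,0,0,0,1.5,0,0,0,0,0,0,1.5,0,0,0,0,0]
}}

```text
time_s: 36.62
tool_pos: [0.5367, -0.1301, 0.0738]
tcp_rot: [-2.131, -2.305, 0.007]
force: [-7.9, -1.3, 3.7]
gripper_width: 0.0005
gripper_force: 3.7
```

Not at the stop yet, so I'll push a little further.

{"api": "arm_command", "payload": {
  "commands": [0,0.3,0,0,0,0,0,0,0.6,0,0,0,0,0,0,0.6,0,0,0,0,0]
}}

```text
time_s: 37.0
tool_pos: [0.5399, -0.1299, 0.0738]
tcp_rot: [-2.128, -2.301, 0.014]
force: [-14.2, -2.1, 8.8]
gripper_width: 0.0007
gripper_force: 7.3
```

{"api": "arm_command", "payload": {
  "commands": [0,0.3,0,0,0,0,0,0,0.3,0,0,0,0,0,0,-0.5,0,0,0,0,0,0,-1.2,0,0,0,0,0,0,-1.2,0,0,0,0,0]
}}

```text
time_s: 37.62
tool_pos: [0.533, -0.1296, 0.0738]
tcp_rot: [2.132, 2.307, 0.002]
force: [-0.5, 0.5, 0.3]
gripper_width: 0.0005
gripper_force: 0.0
```

{"api": "arm_command", "payload": {
  "commands": [0,-2,0,0,0,0,0,0,-5,0,0,0,0,0,0,-10,-2,0,0,0,0,0,-14,-8,0,0,0,0,0,-14,-14,0,0,0,0]
}}

```text
time_s: 38.25
tool_pos: [0.3916, -0.1401, 0.2082]
tcp_rot: [-2.131, -2.305, 0.0]
force: [1.3, -0.4, 1.4]
gripper_width: 0.0005
gripper_force: 0.0
```

```bash
python3 - <<'E'
from h import *
print(pose()[:3,3],observe()["force"])
t,_=snap("top"); s,_=snap("side")
a=cv2.resize(t["img"][100:260,180:480],None,fx=2,fy=2); b=cv2.resize(s["img"][120:260,230:530],None,fx=2,fy=2)
cv2.imwrite("pics/both4.png",np.vstack([a,b])[:600,:,::-1])
E
```

```text
[ 0.39158066 -0.14013086  0.20820546] [ 1.2657817  -0.41321472  1.35158877]
```

View pics/both4.png

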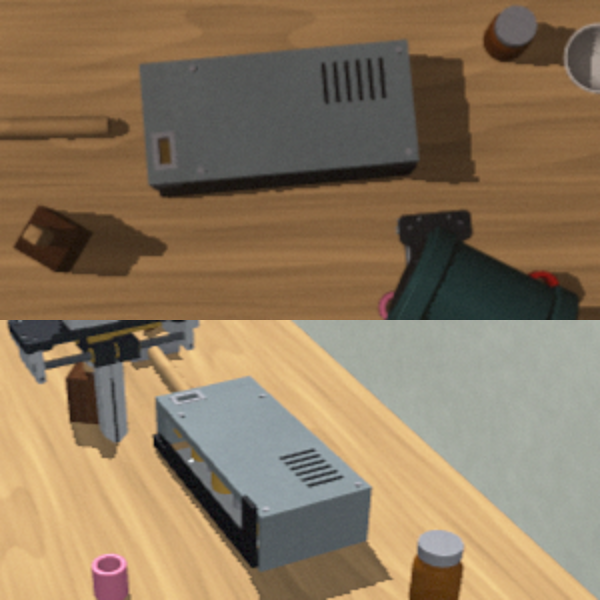

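The carriage is latched shut with the sleeves inside, the rod is in its stand, and the arm is clear. I'll hand it in.

```bash
python3 -c "
from bench import *
print(hand_in())"
```

```text
the job is handed in; nothing more can be done
None
```

The job is handed in at about 38 s: the rod pressed the latch, the three brass sleeves (two wide, one thin) are on matching spigots, the carriage is latched shut and the rod is back in its stand; no verdict came back.

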